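Line up the slipped grinder tool rest with a drift and bolt it

ROBOT

A 7-joint arm with a two-finger parallel gripper is mounted at the origin on the work surface. World frame = base frame: x ahead of the robot, y to its left, z up, the work surface at z = 0. Lengths are in m, angles in rad, forces in N, time in s.
With the tool pointing down it reaches from about 0.4 to 0.85 m from the base axis. Payload 4.5 kg.
Tool frame: the origin (TCP) lies where the fingers leave the gripper's body, on its centre line; the fingertips stand 73 mm ahead of it and the grasp point (between the pads) lies 54 mm ahead of it; z points along the fingers, y is the direction in which the jaws open and shut (so a half turn about z gives the same grasp; the last joint's range is limited). The gripper opens to 85 mm and grips with 20 to 120 N. Pads are 22 mm wide; open, the fingers measure 114 mm over their backs; the gripper's body (76 mm by 85 mm) begins 54 mm behind the grasp point. The pads swing forward as they close: fully open they stand 13 mm farther back than shut.
Start: joints at [1.184, 0.689, -0.195, 1.565, 0.157, 0.902, -0.215], TCP at [0.255, -0.57, 0.304] pointing down, gripper open.
Joint ranges: [-3.01, 3.01], [-0.46, 2.08], [-1.47, 1.51], [0.13, 2.56], [-1, 4.14], [0.04, 2.09], [-2.66, 2.66]. Speed limits (rad/s): [2.57, 2.57, 3.14, 3.14, 3.14, 3.14, 3.14].

INTERFACE

Orientations are given as a unit quaternion [x, y, z, w].
In Python, from plant import manip, eyes, finder gives the robot as it stands. The module is installed in compiled form; this text tells all that it offers.
- The arm moves only by the tool drive_tool, never from a script. Its argument "targets" is a list of rows, each a list of 7 numbers: the shift along the tool's x, y, z in cm, then the turn, a rotation vector about the tool's x, y, z in degrees, then the opening in per cent of the stroke, from 0 (shut) to 100 (fully open). In form: [[dx, dy, dz, rx, ry, rz, grip], ...]. A call has 1 to 10 rows; each row shifts and turns the pose as measured when the row begins, along the tool's axes as they then stand; what a row does not reach is not made up. A row lasts 1/10 s, in which the tool goes at most 50 mm and 8.59 degrees, less where a joint would pass 70% of its speed; a pose out of reach is approached as far as the arm can. A call with a gripper value outside its range is refused whole. The fingers move at their own pace and stop on an object; "force" is the grip in N (left out, the last holds). Time passes only in rows, so rows that do not move let the fingers close. It gives the time, the measured TCP pose, the force and the opening at its end, in the units of the state.
- manip.get_state(): the state, without advancing time (a new reading comes with each control period).
- eyes.get_image(name): name is "scene" or "top" or "wrist"; returns a dict with "pixels" (400x640x3 uint8, blue, green, red), "fx", "fy", "cx", "cy" (pixels), "eye" and "rotation" of the camera in the world. Camera axes: x right, y down, z forward; pixel columns grow to the right and rows downward; lengths in m; the calibration is good to about 2 mm. A picture is of the moment at which its call begins. There is no depth.
- manip.sign_off(): hands the job in, once; it reports no verdict.
Trained networks look in a picture, given as the dict that the camera call returned (one of the last four; its "shot" number tells which), for a name from the list of things; names that differ only in an ending like _2 or _b are one class to them, and where a whole thing is asked for, a point or a joint stands for the part that bears it (a point fixed in the world has none). Each returns a list of dicts, best first, with "conf" (0 to 1); they miss things now and then, are a little off and sometimes report something else, mostly with a low value. They report only what shows in the picture. A call takes as long as a camera call. They do not tell look-alikes from the thing itself.
- finder.search_frame(picture, label): "bbox" ([left, top, width, height] in pixels, round what is visible of it).
The state is a dict: "time_s": time; "joint_pos": joint angles; "joint_velocities": joint speeds; "tau": joint torques, N m; "position": TCP position; "ee_rot": TCP orientation; "contact_force": force on the tool from outside, world axes, zero at the start; "moment": the same for the moment, N m; "grip_width": finger opening in m.
Only numpy, scipy, OpenCV 4.12 (cv2) and the standard library are available. Lean on these libraries where they do the work, as an engineer would, in place of code of your own. Each camera call takes 0.05 s, during which the arm holds its last target.

TASK

The top plate of the grinder's tool rest has slipped away from the wheel, so its bolt hole no longer lines up with the hole in the strap underneath. Take the tapered drift from the wooden block, put its nose through both holes and lever the plate back into line by feel, then push the drift down until its full-width barrel is through both, never pressing it on the rest with more than 25 N. Then put the drift back upright in an empty hole of the block and drop the bolt gently (under 40 N) fully home through both holes; move the plate only with the drift, not with the fingers, and leave everything else where it is.

Things in the scene. Friction and masses are not known exactly. Their poses are not given: they have to be found in the camera images.
- rest_hole (a point): Centre of the 22 mm bolt hole at the upper face of the tool rest's sliding top plate (8 mm thick, level, about 100 mm up). y points along the plate to the near wheel, z up. The strap's own 22 mm hole is under it, on the same x, but at the start 2 to 13 mm farther along +y: its place is not measured, feel for it or see it through this hole. Once levered against the strap hole's far wall the plate's hole is in line.
- plate_end (a point): Middle of the top plate's end facing the near wheel, at its upper face. Bright steel plate, 46 mm (x) by 98 mm (y), 8 mm thick; its hole is 72 mm from this end, 26 mm from the other. It slides only along y, needs about 5 N to slide and stays where it is left. The wheel's rim (150 mm diameter, centre 25 mm above the plate's face) is about 90 mm from the hole along +y.
- strap_face (a point): A point on the upper face of the rigid dark steel strap (8 mm thick, fixed in place) that lies 0.5 mm under the top plate, on the centre line near the wheel; it gives the strap's height, not where its hole is. 64 mm of free space under the strap. Two upright cheeks beside it, 62 mm apart over their outsides, reach as high as the plate's upper face.
- drift_grip (a point): Centre of the square handle of the tapered steel drift: 18 x 18 mm, 50 mm tall (tallest of the three tools in the block), x and y square to its faces, z up along the drift. Collar (32 mm diameter, 5 mm thick): underside 30 mm below this point. Stands upright in a hole of the wooden block, collar resting on the block. About 0.22 kg.
- drift_tip (a point): Centre of the drift's flat 5 mm diameter tip, 86 mm below drift_grip along the drift's -z, 56 mm below the collar's underside. From the tip up: a slim nose tapering over 30 mm from 5 to 9 mm diameter, a blunt 2 mm high bevel out to 21 mm (it does not wedge holes into line, it jams), then 24 mm of straight 21 mm diameter barrel up to the collar.
- bolt_grip (a point): Centre of the square head of the steel bolt: 18 x 18 mm, 27 mm tall (shortest of the three tools in the block), x and y square to its faces, z up. Collar (32 mm diameter, 5 mm thick): underside 18.5 mm below this point; under it a smooth 18 mm shank, 38 mm long. Stands upright in a hole of the block, collar on the block. About 0.14 kg.
- bolt_tip (a point): Centre of the chamfered lower end of the bolt's shank, 56.5 mm below bolt_grip along the bolt's -z.
- block_top (a point): Centre of the top face of the fixed wooden tool block (190 x 56 mm, 75 mm tall). x runs along its length. Three upright 25 mm diameter through holes at x = -60, 0 and +60 mm, y = 0; the drift, the bolt and the punch stand in them in any order.
- stand: Plywood board, 20 mm thick, 380 x 330 mm, carrying the blue bench grinder and the tool rest; fixed. Origin on the table roughly under the rest's hole (within 6 mm); y points from the rest to the near wheel, x along the grinder's axle to the second wheel. The grinder occupies x -20 to 280 mm, y 90 to 250 mm, up to 200 mm above the table.
- drift: The tapered drift as a whole: origin at the centre of its collar's underside.
- bolt: The bolt as a whole: origin at the centre of its collar's underside.
- punch: Bystander: plain parallel punch in the block with a round 20 mm handle, 40 mm tall; origin at its collar's underside. Not needed.
- scissors: Bystander: steel scissors, 150 mm long, lying on the plywood board beside the tool rest.
- comb: Bystander: black comb, 170 mm long, lying on the table between the block and the plywood board.
- brush: Bystander: brush lying on the table, 160 mm long, right of the robot.
- jar: Bystander: clear jar, 64 mm diameter, 85 mm tall, beyond the block.
- spray: Bystander: green bottle, 60 mm diameter, 170 mm tall, beyond the block.
- oilcan: Bystander: metal can, 44 mm diameter, 100 mm tall, right of the block.
Not all that is in view belongs to the job. What is shaped like the drift but green is not meant.

How it is judged:
On the way:
1. the drift stands upright in the rest with its full-width barrel through both holes, so that they are in line (z of drift_tip in the frame of rest_hole below -0.0475 m and horizontal distance between drift_tip and rest_hole below 0.005 m and angle between drift's own z axis and vertical below 0.12 rad), for 0.1 s.
At the end, for the whole second after the job is handed in: The bolt stands through both holes of the tool rest, its collar within 2.5 mm of the plate, upright within 0.12 rad and centred within 5 mm; the drift stands back in a hole of the block, its collar within 6 mm of the block's top; both are at rest and released (z of bolt_tip in the frame of rest_hole below -0.0355 m and horizontal distance between bolt_tip and rest_hole below 0.005 m and angle between bolt's own z axis and vertical below 0.12 rad and linear speed of each of bolt, drift below 0.02 m/s and z of drift_tip in the frame of block_top below -0.05 m and x of drift_tip in the frame of block_top between -0.08 and 0.08 m and y of drift_tip in the frame of block_top between -0.02 and 0.02 m); the robot touches nothing.
It fails at once if the drift is pressed on the grinder or its tool rest with more than 25 N (contact force between drift and stand above 25 N).
It fails at once if the bolt is pressed on the grinder or its tool rest with more than 40 N (contact force between bolt and stand above 40 N).
It fails at once if the fingers push on the grinder or its tool rest with more than 4 N (contact force between the fingers and stand above 4 N).
It fails at once if a bystander is moved by more than 30 mm (distance of any of punch, scissors, comb, brush, jar, spray, oilcan from where it was at the start of the episode above 0.03 m).
It also fails if it takes over 64 s, if anything falls off the work surface, if the arm or the gripper's body presses on something with over 40 N, if the wrist force passes 120 N, or if a joint passes its speed limit or range.

## Working session

There is one attempt and no reset: what is moved stays moved. The work goes in short steps, Python scripts to look and compute and a tool call to move; the robot and the scene stay as the last step left them, time stands still between calls to the robot, and variables do not carry over. Pictures are saved under pics/ and viewed, and the job is handed in when it is done.

Besides the shell and the picture viewer there is one more tool, called as a command line: name --pt "numbers of a row" for each row, then --argument value for the rest. drive_tool: Moves the arm, as the interface text tells. Its arguments: {"type":"object","properties":{"targets":{"type":"array"},"force":{"type":"number"}},"required":["targets"]}

```bash
mkdir -p pics; ls; cat > h.py <<'E'
import numpy as np, cv2
from plant import manip, eyes, finder
from scipy.spatial.transform import Rotation as R
def ray(im,u,v):
    d=np.array([(u-im["cx"])/im["fx"],(v-im["cy"])/im["fy"],1.0])
    return np.array(im["eye"]),np.array(im["rotation"])@d
def atz(im,u,v,z):
    e,d=ray(im,u,v); return e+d*(z-e[2])/d[2]
def proj(im,p):
    c=np.array(im["rotation"]).T@(np.array(p)-np.array(im["eye"]))
    return np.array([im["fx"]*c[0]/c[2]+im["cx"],im["fy"]*c[1]/c[2]+im["cy"]])
def tri(obs):
    A=np.zeros((3,3));b=np.zeros(3)
    for im,u,v in obs:
        e,d=ray(im,u,v);d=d/np.linalg.norm(d);P=np.eye(3)-np.outer(d,d);A+=P;b+=P@e
    return np.linalg.solve(A,b)
def save(im,n): cv2.imwrite("pics/"+n,im["pixels"])
E
python3 - <<'E'
from h import *
s=manip.get_state(); print(s)
for n in ["scene","top","wrist"]:
    im=eyes.get_image(n); save(im,n+"0.png"); print(n,im["fx"],im["fy"],im["cx"],im["cy"],im["eye"],np.array(im["rotation"]).round(3).tolist())
    for l in ["rest_hole","plate_end","strap_face","drift_grip","drift_tip","bolt_grip","bolt_tip","block_top","drift","bolt","punch","stand"]:
        try:
            r=finder.search_frame(im,l); print(l,[(np.round(x["bbox"],1).tolist(),round(x["conf"],2)) for x in r[:3]])
        except Exception as ex: print(l,ex)
print(manip.get_state()["time_s"])
E
```

```text
pics
{'time_s': 0.0, 'joint_pos': array([ 1.18379016,  0.6899967 , -0.19452064,  1.56638699,  0.15732294,
        0.90250073, -0.21508747]), 'joint_velocities': array([ 1.72744002e-04, -2.63415332e-04,  3.41256591e-04, -1.28313636e-03,
       -7.85080304e-05, -4.58250299e-04, -1.71744129e-04]), 'tau': array([ 3.08734607e-04, -5.39606380e+01, -1.26650859e+00, -1.58541137e+01,
        9.09739727e-03,  9.50952322e-03,  5.48920429e-07]), 'position': array([ 0.25505178, -0.57000397,  0.30306472]), 'ee_rot': array([ 9.77933670e-01,  2.08913468e-01, -2.71871461e-04, -9.08486605e-04]), 'contact_force': array([ 0.15582877, -0.26003628,  0.1157821 ]), 'moment': array([-0.03561975,  0.03982476,  0.00405552]), 'grip_width': 0.08555132019790096}
scene 447.5950605108772 447.5950605108772 315.06472050734374 197.5016372932089 [ 1.19195303 -0.1890888   0.64296225] [0.693, 0.593, -0.265, -0.314]
rest_hole [([375.2, 151.0, 51.2, 22.8], 0.79), ([228.7, 183.4, 18.5, 28.8], 0.72)]
plate_end [([374.6, 151.7, 53.3, 26.5], 0.56)]
strap_face [([353.1, 105.8, 264.0, 225.4], 0.62)]
drift_grip [([269.8, 122.4, 1
[... 1232 characters left out ...]
74), ([354.7, 206.9, 15.3, 9.3], 0.64)]
bolt_tip [([353.1, 205.3, 20.6, 12.9], 0.45)]
block_top [([340.2, 169.1, 40.0, 86.7], 0.56)]
drift [([408.4, 175.7, 35.1, 30.1], 0.72), ([350.0, 231.5, 16.5, 13.2], 0.69), ([305.9, 285.9, 19.6, 47.2], 0.56)]
bolt [([358.0, 206.3, 11.9, 15.1], 0.43)]
punch [([360.9, 176.9, 12.8, 14.9], 0.71), ([342.8, 169.3, 35.9, 87.8], 0.45)]
stand [([82.7, 72.9, 173.3, 177.6], 0.8)]
wrist 343.646367658345 343.646367658345 319.1627237241026 195.4514157474878 [ 0.33015781 -0.53604825  0.37435133] [0.828, -0.536, -0.089, 0.137]
rest_hole []
plate_end []
strap_face []
drift_grip []
drift_tip []
bolt_grip []
bolt_tip []
block_top []
drift []
bolt []
punch []
stand []
1.95
```

```bash
python3 - <<'E'
s=open('h.py').read()
s=s.replace('np.array(im["rotation"])@d','R.from_quat(im["rotation"]).as_matrix()@d').replace('np.array(im["rotation"]).T','R.from_quat(im["rotation"]).as_matrix().T')
open('h.py','w').write(s)
import cv2,numpy as np
a=cv2.imread('pics/scene0.png');b=cv2.imread('pics/top0.png')
cv2.imwrite('pics/sc_z.png',cv2.resize(a[100:300,120:440],None,fx=2.5,fy=2.5,interpolation=2))
cv2.imwrite('pics/tp_z.png',cv2.resize(b[60:300,170:450],None,fx=2.5,fy=2.5,interpolation=2))
E
```

```text
(no output)
```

View pics/scene0.png

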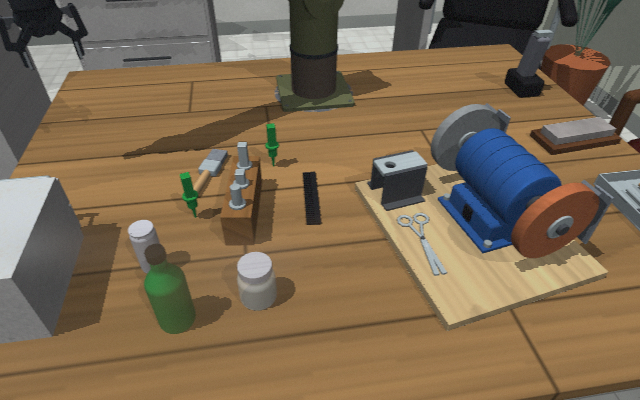

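View pics/sc_z.png

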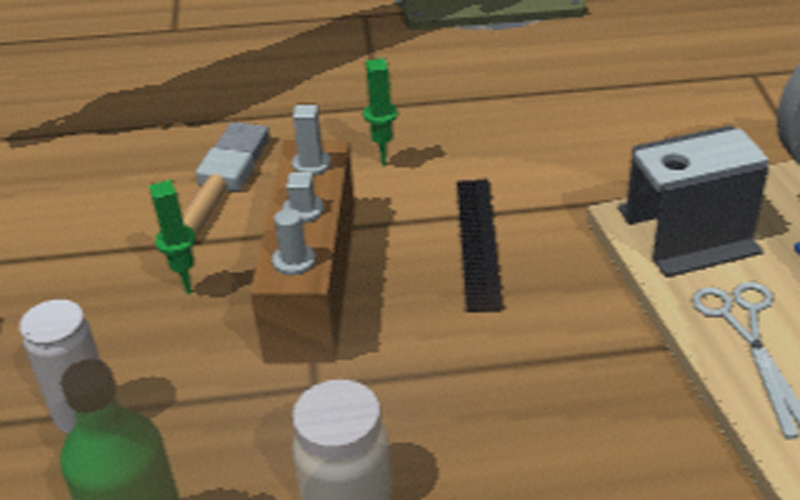

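View pics/tp_z.png

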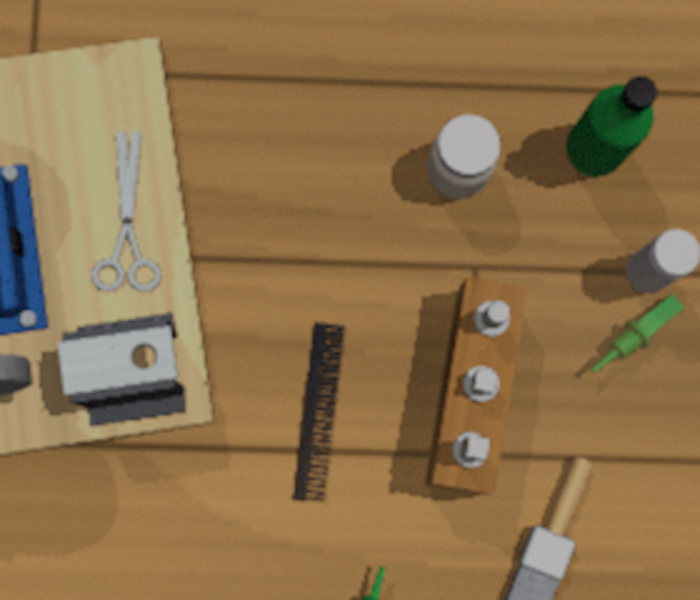

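View pics/top0.png

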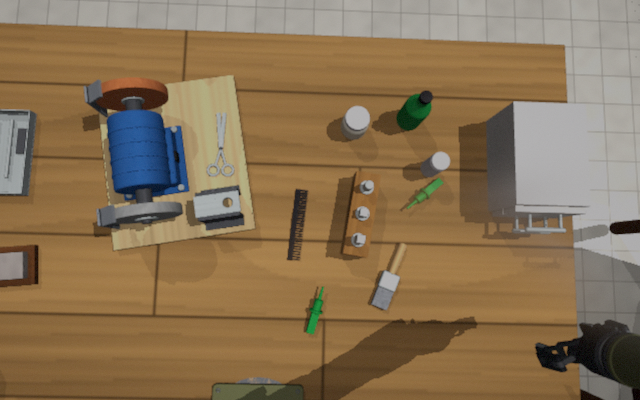

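```bash
python3 - <<'E'
from h import *
t=eyes.get_image("top"); s=eyes.get_image("scene")
T=lambda x,y:(t,x/2.5+170,y/2.5+60); S=lambda x,y:(s,x/2.5+120,y/2.5+100)
for n,a,b in [("hole",T(144,355),S(675,161)),("drift col",T(470.5,450),S(311,163)),("bolt col",T(481,384.5),S(302,210)),("punch col",T(491,319.5),S(293.5,260)),("drift top",T(475.5,444),S(307,109))]:
    print(n,tri([a,b]).round(4),atz(*a,0.1 if n=="hole" else .08).round(4),atz(*b,0.1 if n=="hole" else .08).round(4))
q=[T(465,278),T(524,288),T(493,492),T(432,484)]
print([atz(*k,.075).round(4) for k in q])
q=[T(59,344),T(172,324),T(178,378),T(66,403)]
print([atz(*k,.1).round(4) for k in q])
for n in ("top","scene"):
  im=eyes.get_image(n); p=im["pixels"]
  c=(227,202) if n=="top" else (392,168)
  cv2.imwrite(f"pics/plate_{n}.png",cv2.resize(p[c[1]-30:c[1]+30,c[0]-40:c[0]+40],None,fx=10,fy=10,interpolation=2))
E
```

```text
hole [0.5072 0.0748 0.0977] [0.507  0.0746 0.1   ] [0.5102 0.0735 0.1   ]
drift col [ 0.4332 -0.2156  0.0734] [ 0.4329 -0.2149  0.08  ] [ 0.442  -0.2152  0.08  ]
bolt col [ 0.4923 -0.2249  0.0721] [ 0.4916 -0.2236  0.08  ] [ 0.502  -0.2246  0.08  ]
punch col [ 0.5517 -0.2332  0.0728] [ 0.5506 -0.2319  0.08  ] [ 0.5597 -0.2329  0.08  ]
drift top [ 0.4361 -0.2129  0.1295] [ 0.4383 -0.2193  0.08  ] [ 0.3632 -0.2155  0.08  ]
[array([ 0.5887, -0.2085,  0.075 ]), array([ 0.5812, -0.2625,  0.075 ]), array([ 0.3964, -0.2361,  0.075 ]), array([ 0.4021, -0.1817,  0.075 ])]
[array([0.5145, 0.1488, 0.1   ]), array([0.5351, 0.0515, 0.1   ]), array([0.4877, 0.0442, 0.1   ]), array([0.4632, 0.1398, 0.1   ])]
```

View pics/plate_top.png

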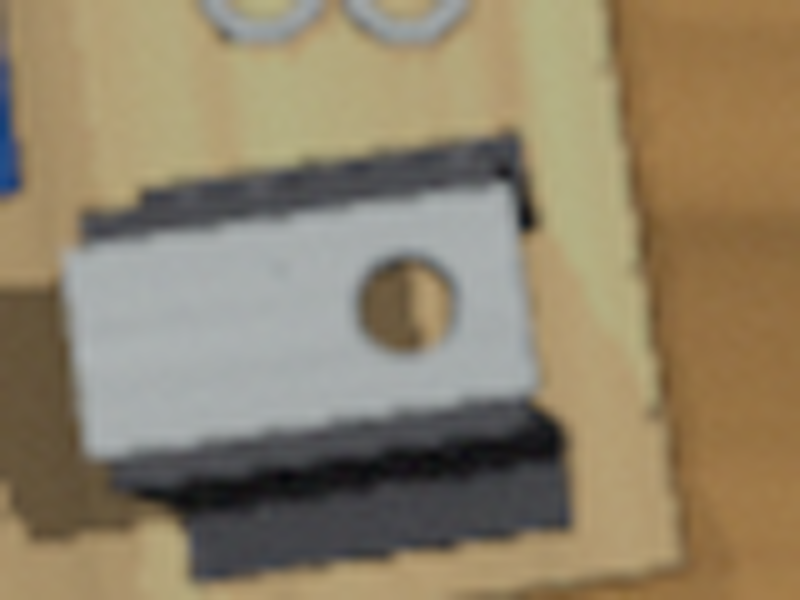

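View pics/plate_scene.png

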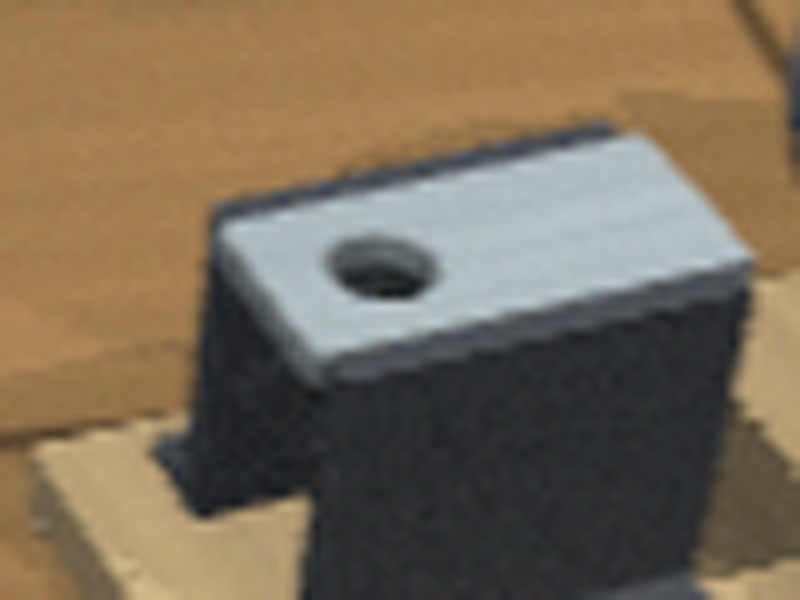

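```bash
cat >> h.py <<'E'
def yaw_R(psi):
    c,s=np.cos(psi),np.sin(psi); return np.array([[c,s,0],[s,-c,0],[0,0,-1.]])
def plan(pos,yawdeg,st=None):
    st=st or manip.get_state()
    R0=R.from_quat(st["ee_rot"]).as_matrix(); Rt=yaw_R(np.radians(yawdeg))
    d=R0.T@(np.array(pos)-st["position"])*100
    rv=np.degrees(R.from_matrix(R0.T@Rt).as_rotvec())
    print("shift cm",d.round(2),"turn deg",rv.round(2)); return d,rv
def stt():
    s=manip.get_state();R0=R.from_quat(s["ee_rot"]).as_matrix()
    print("t",round(s["time_s"],2),"pos",s["position"].round(4),"yaw",np.degrees(np.arctan2(R0[1,0],R0[0,0])).round(2),"tiltz",R0[:,2].round(4),"F",s["contact_force"].round(2),"M",s["moment"].round(2),"w",round(s["grip_width"],4)); return s
E
python3 - <<'E'
from h import *
stt(); plan([.434,-.216,.30],-8.2); im=eyes.get_image("wrist")
Rt=R.from_quat(manip.get_state()["ee_rot"]).as_matrix(); print((Rt.T@R.from_quat(im["rotation"]).as_matrix()).round(3), Rt.T@(im["eye"]-manip.get_state()["position"]))
E
```

```text
t 2.15 pos [ 0.2553 -0.5705  0.3039] yaw 24.11 tiltz [ 1.e-04 -1.e-04 -1.e+00] F [0.2  1.17 0.7 ] M [0.02 0.02 0.06] w 0.0854
shift cm [ 30.79 -25.06   0.39] turn deg [ 1.000e-02 -0.000e+00  3.231e+01]
[[ 0.001 -0.947 -0.323]
 [ 1.     0.002 -0.   ]
 [ 0.001 -0.323  0.947]] [ 0.082382   -0.00085854 -0.07043901]
```

drive_tool --pt "3.85 -3.13 0 0 0 0 50" --pt "3.85 -3.13 0 0 0 0 50" --pt "3.85 -3.13 0 0 0 0 50" --pt "3.85 -3.13 0 0 0 0 50" --pt "3.85 -3.13 0 0 0 0 50" --pt "3.85 -3.13 0 0 0 0 50" --pt "3.85 -3.13 0 0 0 0 50" --pt "0 0 0 0 0 8 50" --pt "0 0 0 0 0 8 50" --pt "0 0 0 0 0 8 50" --force 60

```text
time_s: 3.2
position: [0.418, -0.2546, 0.303]
ee_rot: [1.0, -0.006, 0.003, 0.002]
contact_force: [-0.4, 0.2, 0.3]
grip_width: 0.0427
```

```bash
python3 - <<'E'
from h import *
stt(); plan([.434,-.216,.30],-8.2); im=eyes.get_image("wrist"); save(im,"w1.png")
print(finder.search_frame(im,"drift_grip"), finder.search_frame(im,"bolt_grip"))
print([proj(im,p).round(0) for p in ([.433,-.215,.13],[.433,-.215,.08],[.492,-.224,.107])])
E
```

```text
t 3.2 pos [ 0.418  -0.2546  0.303 ] yaw -0.72 tiltz [ 0.0067 -0.0043 -1.    ] F [-0.43  0.17  0.27] M [0.04 0.04 0.02] w 0.0427
shift cm [ 1.55 -3.88  0.3 ] turn deg [ 0.22 -0.4   7.48]
[{'bbox': [401.1, 1.0, 93.7, 66.2], 'conf': 0.79}, {'bbox': [248.4, 148.7, 42.5, 44.6], 'conf': 0.71}, {'bbox': [198.6, 250.3, 25.7, 62.8], 'conf': 0.67}] [{'bbox': [256.3, 71.1, 40.1, 39.0], 'conf': 0.56}]
[array([265., 177.]), array([273., 162.]), array([277.,  92.])]
```

View pics/w1.png

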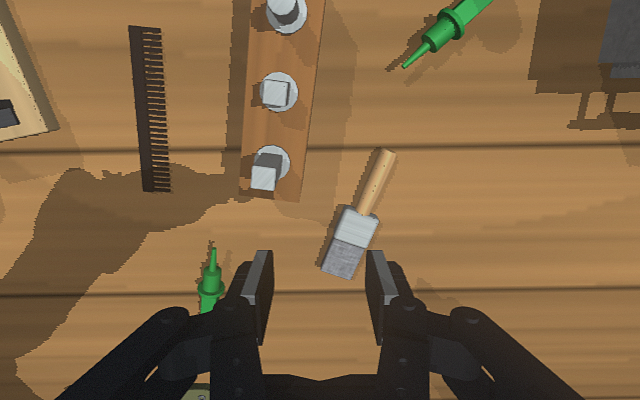

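```bash
python3 - <<'E'
import cv2
a=cv2.imread('pics/w1.png');cv2.imwrite('pics/w1z.png',cv2.resize(a[60:210,220:330],None,fx=4,fy=4,interpolation=2))
E
```

```text
(no output)
```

View pics/w1z.png

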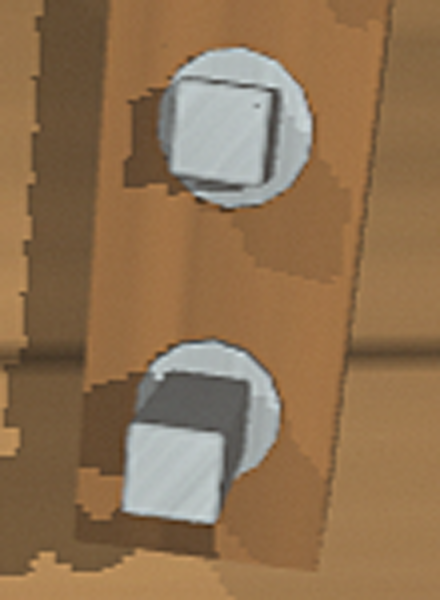

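```bash
python3 - <<'E'
from h import *
im=eyes.get_image("wrist")
for z,q in ((.13,[(128,422),(225,432),(218,522),(124,512)]),(.107,[(177,77),(275,87),(266,187),(170,177)])):
    P=np.array([atz(im,220+x/4,60+y/4,z)[:2] for x,y in q]); print(P.round(4).tolist(),P.mean(0).round(4))
    for i in range(4):
        e=P[(i+1)%4]-P[i]; print(np.degrees(np.arctan2(e[1],e[0])).round(1),np.linalg.norm(e).round(4))
for c,z in (((213,405),.08),((235,127),.08)): print(atz(im,220+c[0]/4,60+c[1]/4,z).round(4))
E
```

```text
[[0.4407, -0.2073], [0.4387, -0.2248], [0.4215, -0.2227], [0.4236, -0.2054]] [ 0.4311 -0.2151]
-96.4 0.0176
173.2 0.0173
83.3 0.0175
-6.3 0.0172
[[0.5001, -0.2161], [0.4982, -0.234], [0.4804, -0.2317], [0.4823, -0.2138]] [ 0.4902 -0.2239]
-95.8 0.018
172.7 0.018
83.9 0.0181
-7.4 0.0179
[ 0.4324 -0.2162  0.08  ]
[ 0.4904 -0.2234  0.08  ]
```

drive_tool --pt "1.45 -3.9 0 0.2 -0.4 5.9 50" --pt "0 0 4 0 0 0 50" --pt "0 0 0 0 0 0 50" --force 60

```text
time_s: 3.7
position: [0.4329, -0.2182, 0.2627]
ee_rot: [0.999, -0.054, 0.001, 0.001]
contact_force: [-1.7, 0.1, -0.9]
grip_width: 0.0425
```

```bash
python3 - <<'E'
from h import *
stt(); plan([.4325,-.2155,.162],-6.6)
E
```

```text
t 3.7 pos [ 0.4329 -0.2182  0.2627] yaw -6.23 tiltz [ 0.0023 -0.0028 -1.    ] F [-1.65  0.06 -0.95] M [ 0.02  0.06 -0.02] w 0.0425
shift cm [-0.1  -0.29 10.07] turn deg [ 0.14 -0.15  0.37]
```

drive_tool --pt "-0.1 -0.29 4.5 0.14 -0.15 0.37 50" --pt "0 0 3.5 0 0 0 50" --pt "0 0 2 0 0 0 50" --pt "0 0 0 0 0 0 50" --force 60

```text
time_s: 4.1
position: [0.436, -0.219, 0.1644]
ee_rot: [0.998, -0.056, 0.005, 0.001]
contact_force: [-1.0, 0.7, 1.0]
grip_width: 0.0423
```

```bash
python3 - <<'E'
from h import *
stt(); plan([.4325,-.2155,.162],-6.6)
im=eyes.get_image("wrist"); save(im,"w2.png")
E
```

```text
t 4.1 pos [ 0.436  -0.219   0.1644] yaw -6.37 tiltz [ 0.0092 -0.0023 -1.    ] F [-1.03  0.68  1.04] M [-0.01  0.05  0.01] w 0.0423
shift cm [-0.39 -0.31  0.24] turn deg [ 0.07 -0.54  0.23]
```

View pics/w2.png

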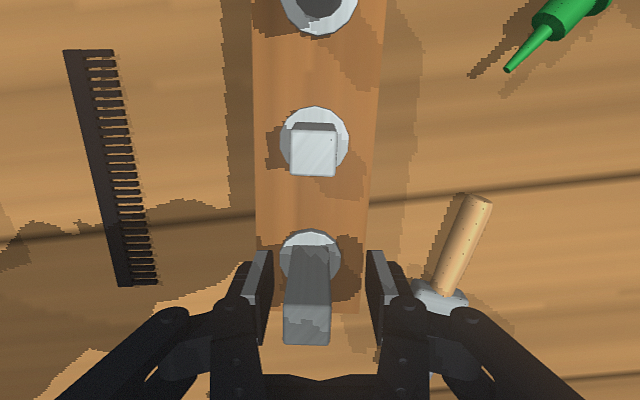

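drive_tool --pt "-0.39 -0.31 0.24 0.07 -0.54 0.23 50" --pt "0 0 0 0 0 0 50" --force 60

```text
time_s: 4.35
position: [0.4338, -0.2172, 0.1658]
ee_rot: [0.998, -0.058, 0.003, 0.001]
contact_force: [0.1, -0.5, -0.2]
grip_width: 0.0431
```

```bash
python3 - <<'E'
from h import *
stt(); plan([.4325,-.2155,.162],-6.6)
E
```

```text
t 4.35 pos [ 0.4338 -0.2172  0.1658] yaw -6.69 tiltz [ 0.0053 -0.0024 -1.    ] F [ 0.07 -0.54 -0.22] M [ 0.01  0.   -0.03] w 0.0431
shift cm [-0.15 -0.15  0.38] turn deg [ 0.1  -0.32 -0.09]
```

drive_tool --pt "-0.15 -0.15 0.38 0.1 -0.32 0 50" --force 60

```text
time_s: 4.45
position: [0.4332, -0.2161, 0.1634]
ee_rot: [0.998, -0.059, 0.001, 0.001]
contact_force: [1.1, 0.5, 0.1]
grip_width: 0.0427
```

```bash
python3 - <<'E'
from h import *
for i in range(4):
    stt(); im=eyes.get_image("wrist")
plan([.4325,-.2155,.162],-6.6)
E
```

```text
t 4.45 pos [ 0.4332 -0.2161  0.1634] yaw -6.71 tiltz [ 0.0028 -0.0013 -1.    ] F [1.11 0.49 0.07] M [ 0.07  0.07 -0.02] w 0.0427
t 4.5 pos [ 0.4327 -0.2155  0.1627] yaw -6.68 tiltz [ 9.e-04 -2.e-04 -1.e+00] F [-0.34  0.34 -0.47] M [0.03 0.03 0.01] w 0.0426
t 4.55 pos [ 0.4326 -0.2154  0.1625] yaw -6.67 tiltz [ 5.e-04 -1.e-04 -1.e+00] F [ 0.11  0.28 -0.59] M [-0.02 -0.04 -0.05] w 0.0428
t 4.6 pos [ 0.4326 -0.2154  0.1624] yaw -6.67 tiltz [ 5.e-04 -1.e-04 -1.e+00] F [ 0.99  0.23 -0.22] M [-0.01 -0.01 -0.02] w 0.0426
shift cm [-0.01  0.    0.03] turn deg [ 0.   -0.02 -0.08]
```

drive_tool --pt "0 0 0 0 0 0 0" --pt "0 0 0 0 0 0 0" --pt "0 0 0 0 0 0 0" --pt "0 0 0 0 0 0 0" --pt "0 0 0 0 0 0 0" --force 80

```text
time_s: 5.15
position: [0.4327, -0.2153, 0.1626]
ee_rot: [0.998, -0.058, 0.0, 0.0]
contact_force: [0.9, -0.5, 0.9]
grip_width: 0.0172
```

```bash
python3 - <<'E'
from h import *
stt();im=eyes.get_image("wrist");stt()
E
```

```text
t 5.15 pos [ 0.4327 -0.2153  0.1626] yaw -6.65 tiltz [ 5.e-04 -1.e-04 -1.e+00] F [ 0.91 -0.48  0.92] M [ 0.   -0.04  0.02] w 0.0172
t 5.2 pos [ 0.4327 -0.2153  0.1626] yaw -6.65 tiltz [ 4.e-04 -1.e-04 -1.e+00] F [-0.04  1.39  0.96] M [ 0.02  0.05 -0.01] w 0.0168
```

drive_tool --pt "0 0 -3 0 0 0 0" --pt "0 0 -4.5 0 0 0 0" --pt "0 0 -4.5 0 0 0 0" --pt "0 0 -4 0 0 0 0" --force 80

```text
time_s: 5.6
position: [0.4301, -0.2139, 0.3214]
ee_rot: [0.998, -0.058, -0.007, -0.003]
contact_force: [1.4, -0.7, -1.6]
grip_width: 0.0175
```

```bash
python3 - <<'E'
from h import *
im=eyes.get_image("wrist");im=eyes.get_image("scene");save(im,"s2.png");stt();plan([.4545,.062,.30],13.1)
E
```

```text
t 5.7 pos [ 0.4328 -0.2152  0.3244] yaw -6.63 tiltz [-0.0039  0.0019 -1.    ] F [ 1.39 -0.19 -2.49] M [-0.09 -0.08  0.06] w 0.017
shift cm [ -1.03 -27.78   2.48] turn deg [ -0.12   0.22 -19.73]
```

View pics/s2.png

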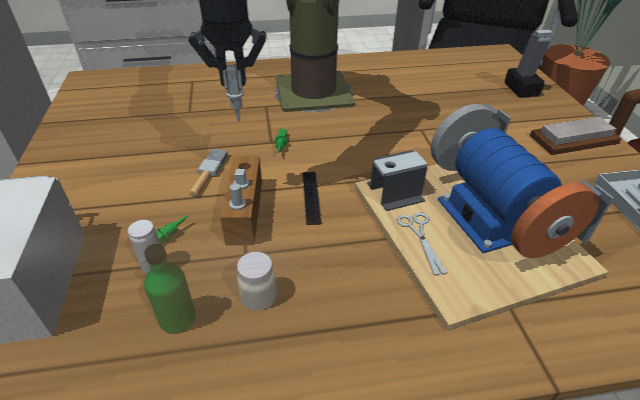

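drive_tool --pt "-0.2 -4.8 0 0 0 0 0" --pt "-0.2 -4.8 0 0 0 0 0" --pt "-0.2 -4.8 0 0 0 0 0" --pt "-0.2 -4.8 0 0 0 0 0" --pt "-0.2 -4.8 0 0 0 0 0" --pt "-0.2 -4.8 0.5 0 0 0 0" --pt "0 -2 1 0 0 -8 0" --pt "0 0 0 0 0 -8 0" --pt "0 0 0 0 0 -5 0" --force 80

```text
time_s: 6.6
position: [0.4546, 0.1026, 0.2998]
ee_rot: [0.992, 0.13, -0.007, 0.0]
contact_force: [-0.2, -0.5, -1.9]
grip_width: 0.0171
```

```bash
python3 - <<'E'
from h import *
im=eyes.get_image("wrist");stt();im=eyes.get_image("wrist");save(im,"w3.png");stt();plan([.4545,.062,.30],13.1)
print(finder.search_frame(im,"rest_hole"),finder.search_frame(im,"plate_end"))
print([proj(im,p).round(0) for p in ([.508,.0745,.1],[.4915,.1443,.1])])
E
```

```text
t 6.65 pos [0.4544 0.1026 0.2996] yaw 15.06 tiltz [-0.0145 -0.0017 -0.9999] F [ 0.04  0.19 -2.1 ] M [ 0.09 -0.01  0.06] w 0.0167
t 6.7 pos [0.4546 0.1018 0.2999] yaw 14.58 tiltz [-0.0141 -0.0019 -0.9999] F [ 0.28  0.97 -2.  ] M [ 0.02  0.02 -0.04] w 0.0168
shift cm [-1.01  3.85 -0.  ] turn deg [-0.09  0.81  1.48]
[{'bbox': [278.3, 92.2, 135.3, 68.8], 'conf': 0.56}] [{'bbox': [278.7, 92.1, 130.1, 70.5], 'conf': 0.85}, {'bbox': [290.3, 205.9, 61.3, 133.7], 'conf': 0.4}, {'bbox': [548.6, 293.1, 89.3, 70.9], 'conf': 0.27}]
[array([374., 126.]), array([281., 123.])]
```

View pics/w3.png

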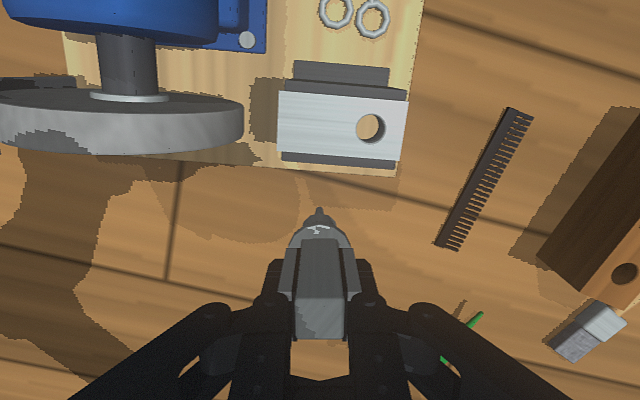

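drive_tool --pt "-0.6 3.85 1.5 0 0.8 1.5 0" --force 80

```text
time_s: 6.9
position: [0.4605, 0.067, 0.2865]
ee_rot: [0.993, 0.115, 0.004, -0.003]
contact_force: [2.2, -0.9, -2.0]
grip_width: 0.0171
```

```bash
python3 - <<'E'
from h import *
for i in range(3): im=eyes.get_image("wrist")
im=eyes.get_image("wrist");save(im,"w4.png");stt()
p=proj(im,[.508,.0745,.1]);print(p,im["eye"]); x,y=int(p[0]),int(p[1])
cv2.imwrite("pics/w4z.png",cv2.resize(im["pixels"][max(y-60,0):y+60,x-110:x+50],None,fx=5,fy=5,interpolation=2)); print(x-110,max(y-60,0))
E
```

```text
t 7.1 pos [0.4582 0.0601 0.2852] yaw 12.5 tiltz [-4.e-04 -3.e-04 -1.e+00] F [-0.02  0.05 -2.14] M [ 0.05  0.02 -0.01] w 0.0169
[313.02745622 120.54092071] [0.53802776 0.07670762 0.35491363]
203 60
```

View pics/w4z.png

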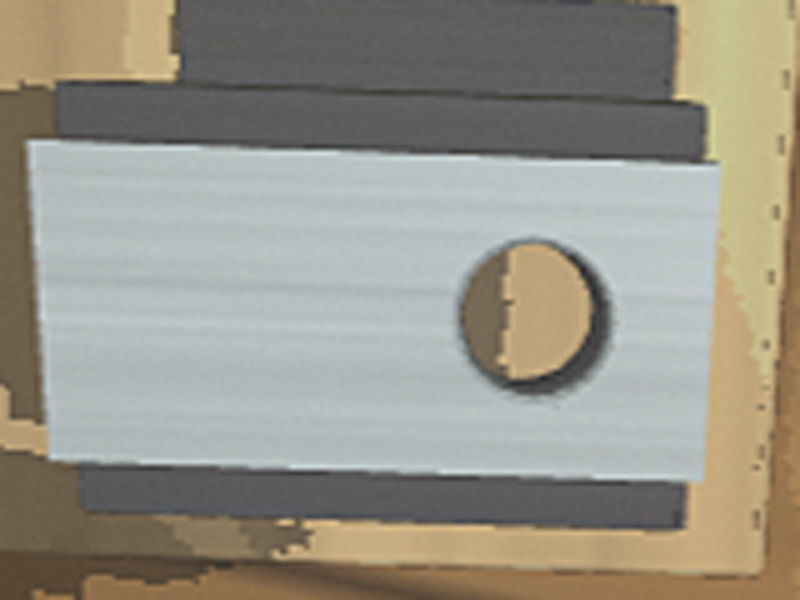

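```bash
python3 - <<'E'
from h import *
im=eyes.get_image("wrist")
g=lambda x,y,z=.1: atz(im,203+x/5,60+y/5,z)
P=[g(*q) for q in [(27,140),(720,163),(703,482),(48,460)]]
for i in range(4):
    e=P[(i+1)%4]-P[i]; print(P[i].round(4),np.degrees(np.arctan2(e[1],e[0])).round(2),np.linalg.norm(e).round(4))
pe=(P[0]+P[3])/2; pb=(P[1]+P[2])/2; d=(pb-pe)/np.linalg.norm(pb-pe); print("axis",d,np.degrees(np.arctan2(-d[1],-d[0])),"hole from plate",pe+d*.072,pb-d*.026)
print("hole",g(536,319),"edges",[g(*q).round(4) for q in [(460,319),(612,319),(536,240),(536,398)]])
print("strap right edge at z .0915/.0835",g(592,319,.0915),g(592,319,.0835))
E
```

```text
[0.5147 0.1541 0.1   ] -79.23 0.0985
[0.5331 0.0573 0.1   ] -169.1 0.0463
[0.4877 0.0486 0.1   ] 100.64 0.0988
[0.4694 0.1457 0.1   ] 10.56 0.0461
axis [ 0.1857147  -0.98260371  0.        ] 100.702804087237 hole from plate [0.50542938 0.07917425 0.1       ] [0.50555662 0.07850106 0.1       ]
hole [0.50593776 0.07833259 0.1       ] edges [array([0.5035, 0.0892, 0.1   ]), array([0.5084, 0.0675, 0.1   ]), array([0.517 , 0.0807, 0.1   ]), array([0.4946, 0.0759, 0.1   ])]
strap right edge at z .0915/.0835 [0.50670926 0.07003664 0.0915    ] [0.5057498  0.06977512 0.0835    ]
```

```bash
python3 - <<'E'
from h import *
for k in range(2):
    im=eyes.get_image("wrist");stt();print(im["eye"],im["rotation"])
    p=proj(im,[.508,.0745,.1]).round(1);print(p)
save(im,"w5.png")
x,y=203,60
cv2.imwrite("pics/w5z.png",cv2.resize(im["pixels"][y:y+120,x:x+160],None,fx=5,fy=5,interpolation=2))
import pickle; pickle.dump(im,open("w5.pkl","wb"))
t=eyes.get_image("top"); cv2.imwrite("pics/t5z.png",cv2.resize(t["pixels"][130:250,160:320],None,fx=5,fy=5,interpolation=2)); print(t["eye"])
E
```

```text
t 7.2 pos [0.4588 0.0621 0.2857] yaw 12.74 tiltz [ 0.0013  0.0012 -1.    ] F [ 0.53  0.29 -1.62] M [ 0.02  0.01 -0.01] w 0.0171
[0.53859237 0.08000398 0.35596158] [ 0.77070258 -0.61594831 -0.1024223   0.12702315]
[317.8 123.3]
t 7.25 pos [0.4588 0.0625 0.2858] yaw 12.8 tiltz [ 0.0016  0.0014 -1.    ] F [ 0.52  0.86 -0.47] M [-0.02 -0.01  0.03] w 0.0172
[0.53868492 0.08082773 0.35621615] [ 0.77128026 -0.61531731 -0.10223705  0.12672391]
[318.9 123.8]
[ 0.39151701 -0.07663687  1.13321019]
```

View pics/w5z.png

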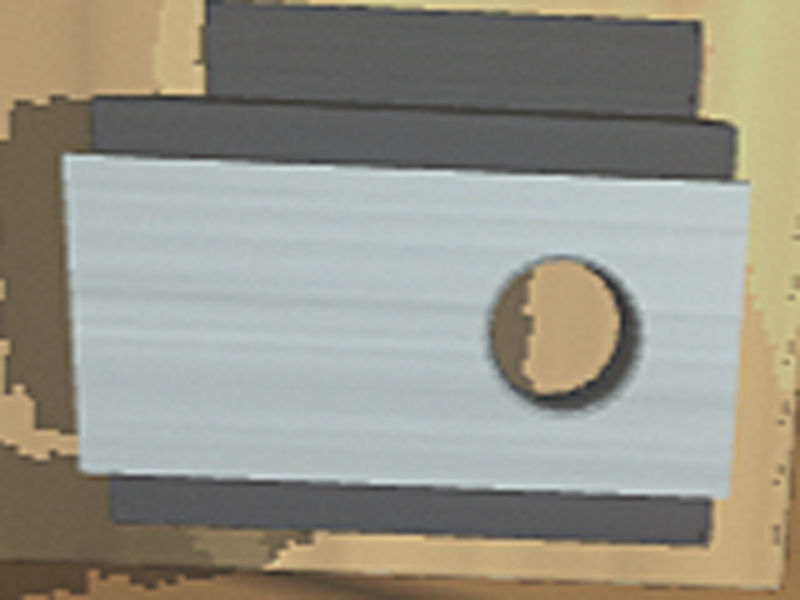

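View pics/t5z.png

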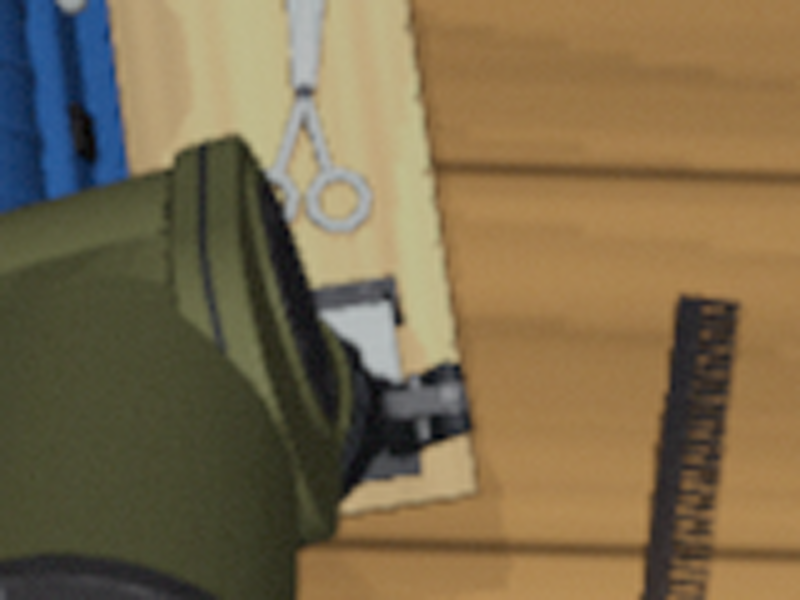

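```bash
python3 - <<'E'
from h import *
import pickle; im=pickle.load(open("w5.pkl","rb"))
for Z in (.1,):
    g=lambda x,y,z=Z: atz(im,203+(x+.5)/5-.5,60+(y+.5)/5-.5,z)
    P=[g(*q) for q in [(62,155),(749,183),(727,497),(81,473)]]
    pe=(P[0]+P[3])/2; pb=(P[1]+P[2])/2; d=(pb-pe)/np.linalg.norm(pb-pe); print("len",np.linalg.norm(pb-pe),np.linalg.norm(P[0]-P[3]),np.linalg.norm(P[1]-P[2]),"yaw",np.degrees(np.arctan2(-d[1],-d[0]))-90,"hole from plate",pe+d*.072,pb-d*.026,pe,pb)
    print("hole",g(566,334))
    print("strap right edge", g(622,330,.0835),g(622,330,.0915), "plate right edge",g(642,334))
stt()
E
```

```text
len 0.0981027668333486 0.04609422650377406 0.04593408731885448 yaw 10.627542975036775 hole from plate [0.50498909 0.07691711 0.1       ] [0.50500804 0.0768161  0.1       ] [0.49171057 0.14768208 0.1       ] [0.50980306 0.05126209 0.1       ]
hole [0.50567696 0.07632065 0.1       ]
strap right edge [0.50610623 0.06760511 0.0835    ] [0.50706191 0.06799299 0.0915    ] plate right edge [0.50816502 0.06539732 0.1       ]
t 7.3 pos [0.4588 0.0626 0.2858] yaw 12.83 tiltz [ 0.0015  0.0014 -1.    ] F [-0.11  0.75 -2.13] M [ 0.03  0.01 -0.04] w 0.0171
```

```bash
python3 - <<'E'
from h import *
stt();plan([.5053,.0776,.262],10.6)
E
```

```text
t 7.3 pos [0.4588 0.0626 0.2858] yaw 12.83 tiltz [ 0.0015  0.0014 -1.    ] F [-0.11  0.75 -2.13] M [ 0.03  0.01 -0.04] w 0.0171
shift cm [ 4.86 -0.42  2.39] turn deg [-0.06 -0.1   2.23]
```

drive_tool --pt "3.5 -0.3 0 0 -0.1 2.2 0" --pt "2.2 0 1.0 0 0 0 0" --force 80

```text
time_s: 7.5
position: [0.5122, 0.0782, 0.2768]
ee_rot: [0.996, 0.093, -0.001, -0.001]
contact_force: [0.7, -0.6, -2.4]
grip_width: 0.0167
```

```bash
python3 - <<'E'
from h import *
for i in range(3): im=eyes.get_image("wrist")
stt();plan([.5053,.0776,.262],10.6)
E
```

```text
t 7.65 pos [0.5098 0.0769 0.2749] yaw 10.62 tiltz [-0.0086 -0.0012 -1.    ] F [ 0.   -0.15 -2.49] M [0.   0.01 0.04] w 0.0173
shift cm [-0.42 -0.15  1.29] turn deg [-0.02  0.5   0.02]
```

drive_tool --pt "-0.42 -0.15 1.29 0 0.5 0 0" --force 80

```text
time_s: 7.75
position: [0.5061, 0.0779, 0.263]
ee_rot: [0.996, 0.092, 0.002, -0.0]
contact_force: [-0.2, -0.6, -3.2]
grip_width: 0.0172
```

```bash
python3 - <<'E'
from h import *
for i in range(4): im=eyes.get_image("wrist")
stt();plan([.5053,.0776,.262],10.6)
s=eyes.get_image("scene"); save(im,"w6.png")
cv2.imwrite("pics/s6z.png",cv2.resize(s["pixels"][70:220,330:480],None,fx=4,fy=4,interpolation=2))
for p in ([.5053,.0776,.1],[.5053,.0776,.118]): print(((proj(s,p)-[330,70])*4).round(0))
E
```

```text
t 7.95 pos [0.5045 0.0776 0.2623] yaw 10.64 tiltz [-1.2e-03  1.0e-04 -1.0e+00] F [-0.28 -0.11 -1.41] M [-0.03 -0.02 -0.01] w 0.0174
shift cm [0.08 0.01 0.03] turn deg [-0.02  0.07  0.04]
[245. 371.]
[249. 342.]
```

View pics/s6z.png

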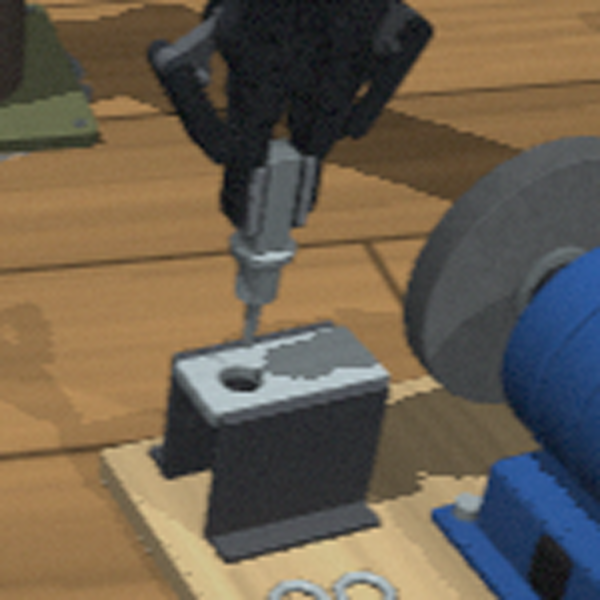

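View pics/w6.png

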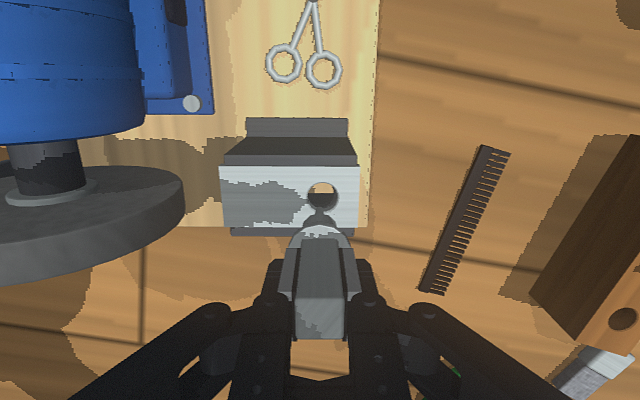

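drive_tool --pt "0.2 0 1.0 0 0 0 0" --pt "0 0 0.8 0 0 0 0" --pt "0 0 0.8 0 0 0 0" --force 80

```text
time_s: 8.3
position: [0.5086, 0.0781, 0.2369]
ee_rot: [0.996, 0.092, 0.003, -0.0]
contact_force: [-0.3, 0.3, -1.6]
grip_width: 0.017
```

```bash
python3 - <<'E'
from h import *
for i in range(3): im=eyes.get_image("wrist");stt()
plan([.506,.0776,.2176],10.6)
E
```

```text
t 8.35 pos [0.5079 0.078  0.2356] yaw 10.61 tiltz [ 2.4e-03  8.0e-04 -1.0e+00] F [-0.32 -0.44 -4.39] M [-0.06  0.03 -0.  ] w 0.0166
t 8.4 pos [0.5077 0.078  0.2362] yaw 10.61 tiltz [ 1.9e-03  7.0e-04 -1.0e+00] F [-0.36 -0.56 -2.18] M [ 0.05  0.09 -0.01] w 0.0172
t 8.45 pos [0.5079 0.078  0.2367] yaw 10.61 tiltz [ 2.7e-03  8.0e-04 -1.0e+00] F [-0.22  0.84 -2.47] M [0.03 0.06 0.05] w 0.0172
shift cm [-0.2   0.    1.91] turn deg [-0.02 -0.16  0.01]
```

drive_tool --pt "-0.15 0 0.6 0 -0.15 0 0" --pt "0 0 0.5 0 0 0 0" --pt "0 0 0.5 0 0 0 0" --force 80

```text
time_s: 8.75
position: [0.507, 0.0778, 0.2202]
ee_rot: [0.996, 0.092, 0.001, -0.0]
contact_force: [1.3, 0.0, -2.1]
grip_width: 0.017
```

```bash
python3 - <<'E'
from h import *
for i in range(3): im=eyes.get_image("wrist");stt()
plan([.5065,.0776,.2176],10.6)
E
```

```text
t 8.8 pos [0.5065 0.0777 0.2194] yaw 10.6 tiltz [ 1.e-04  4.e-04 -1.e+00] F [ 0.24  0.34 -3.08] M [0.01 0.01 0.02] w 0.0166
t 8.85 pos [0.5065 0.0777 0.2198] yaw 10.61 tiltz [-0.e+00  4.e-04 -1.e+00] F [-0.21  0.3  -1.82] M [0.01 0.01 0.03] w 0.0174
t 8.9 pos [0.5067 0.0777 0.2202] yaw 10.6 tiltz [ 5.e-04  5.e-04 -1.e+00] F [ 0.05  0.   -1.07] M [-0.04  0.01 -0.  ] w 0.017
shift cm [-0.02  0.01  0.26] turn deg [-0.02 -0.03  0.  ]
```

drive_tool --pt "0 -0.2 0.25 0 0 0 0" --pt "0 -0.2 0 0 0 0 0" --force 80

```text
time_s: 9.1
position: [0.5062, 0.0816, 0.2177]
ee_rot: [0.996, 0.092, 0.001, -0.0]
contact_force: [-0.2, 0.8, -2.6]
grip_width: 0.0169
```

```bash
python3 - <<'E'
from h import *
for i in range(3): im=eyes.get_image("wrist");s=stt()
ax=np.array([-.1845,.983]);print("ypos",(s["position"][:2]-[.506,.0762])@ax*1e3)
E
```

```text
t 9.15 pos [0.5062 0.0822 0.2179] yaw 10.6 tiltz [ 1.6e-03  9.0e-04 -1.0e+00] F [ 0.35  0.36 -2.35] M [ 0.05  0.01 -0.02] w 0.0168
t 9.2 pos [0.5063 0.082  0.218 ] yaw 10.61 tiltz [ 1.8e-03  8.0e-04 -1.0e+00] F [-0.02  0.37 -2.37] M [0.04 0.03 0.02] w 0.0169
t 9.25 pos [0.5063 0.0818 0.218 ] yaw 10.6 tiltz [ 1.8e-03  7.0e-04 -1.0e+00] F [ 0.3  -0.57 -1.3 ] M [ 0.03  0.   -0.01] w 0.0168
ypos 5.458282697169695
```

drive_tool --pt "0 -0.12 0 0 0 0 0" --pt "0 -0.12 0 0 0 0 0" --force 80

```text
time_s: 9.45
position: [0.5061, 0.0834, 0.2182]
ee_rot: [0.996, 0.092, 0.001, 0.0]
contact_force: [1.0, -2.7, -2.7]
grip_width: 0.0172
```

```bash
cat >> h.py <<'E'
def yp(n=2):
    ax=np.array([-.1845,.983]);px=np.array([.983,.1845])
    for i in range(n):
        eyes.get_image("wrist");s=stt();d=(s["position"][:2]-[.506,.0762])*1e3;f=s["contact_force"][:2]
        print("  y' %.2f x' %.2f Fy' %.2f Fx' %.2f tipz %.4f"%(d@ax,d@px,f@ax,f@px,s["position"][2]-.1436))
E
python3 -c "
from h import *
yp(3)"
```

```text
t 9.5 pos [0.5061 0.0834 0.2182] yaw 10.54 tiltz [ 2.3e-03 -6.0e-04 -1.0e+00] F [-0.1  -0.87 -3.64] M [-0.56 -0.19  0.01] w 0.0171
  y' 7.03 x' 1.41 Fy' -0.84 Fx' -0.26 tipz 0.0746
t 9.55 pos [0.5061 0.0834 0.2182] yaw 10.54 tiltz [ 2.3e-03 -5.0e-04 -1.0e+00] F [ 0.69 -2.1  -2.97] M [-0.59 -0.11  0.02] w 0.0169
  y' 7.02 x' 1.42 Fy' -2.19 Fx' 0.29 tipz 0.0746
t 9.6 pos [0.5061 0.0834 0.2181] yaw 10.54 tiltz [ 2.2e-03 -4.0e-04 -1.0e+00] F [ 0.72 -2.24 -2.  ] M [-0.58 -0.17 -0.03] w 0.0174
  y' 7.02 x' 1.40 Fy' -2.34 Fx' 0.29 tipz 0.0745
```

drive_tool --pt "0 -0.25 0 0 0 0 0" --pt "0 -0.25 0 0 0 0 0" --force 80

```text
time_s: 9.8
position: [0.5057, 0.0854, 0.2182]
ee_rot: [0.996, 0.09, 0.001, 0.002]
contact_force: [1.2, -5.4, -3.2]
grip_width: 0.0171
```

```bash
python3 -c "
from h import *
yp(2)"
```

```text
t 9.85 pos [0.5057 0.0858 0.2182] yaw 10.38 tiltz [ 0.0029 -0.0039 -1.    ] F [ 1.73 -4.84 -2.79] M [-1.29 -0.27  0.04] w 0.0173
  y' 9.47 x' 1.42 Fy' -5.08 Fx' 0.81 tipz 0.0746
t 9.9 pos [0.5056 0.0858 0.2182] yaw 10.39 tiltz [ 0.0028 -0.0038 -1.    ] F [ 1.51 -4.93 -2.84] M [-1.34 -0.35 -0.02] w 0.0169
  y' 9.49 x' 1.41 Fy' -5.12 Fx' 0.58 tipz 0.0746
```

drive_tool --pt "0 -0.25 0 0 0 0 0" --pt "0 -0.25 0 0 0 0 0" --force 80

```text
time_s: 10.1
position: [0.5053, 0.0876, 0.2182]
ee_rot: [0.996, 0.089, 0.001, 0.004]
contact_force: [2.5, -7.2, -2.6]
grip_width: 0.017
```

```bash
python3 -c "
from h import *
yp(2)"
```

```text
t 10.15 pos [0.5053 0.0876 0.2182] yaw 10.21 tiltz [ 0.0034 -0.008  -1.    ] F [ 2.3  -8.03 -2.62] M [-1.89 -0.49 -0.01] w 0.017
  y' 11.37 x' 1.39 Fy' -8.32 Fx' 0.77 tipz 0.0746
t 10.2 pos [0.5053 0.0876 0.2182] yaw 10.21 tiltz [ 0.0034 -0.0079 -1.    ] F [ 0.99 -7.44 -2.19] M [-1.82 -0.53  0.04] w 0.0171
  y' 11.32 x' 1.37 Fy' -7.50 Fx' -0.40 tipz 0.0746
```

```bash
python3 - <<'E'
from h import *
im=eyes.get_image("wrist"); import pickle; pickle.dump(im,open("w7.pkl","wb"))
cv2.imwrite("pics/w7z.png",cv2.resize(im["pixels"][110:250,200:380],None,fx=4.4,fy=4.4,interpolation=2)); stt()
s=eyes.get_image("scene")
cv2.imwrite("pics/s7z.png",cv2.resize(s["pixels"][100:200,350:450],None,fx=6,fy=6,interpolation=2))
E
```

```text
t 10.25 pos [0.5053 0.0876 0.2182] yaw 10.2 tiltz [ 0.0034 -0.0078 -1.    ] F [ 0.99 -6.91 -2.81] M [-1.87 -0.51 -0.04] w 0.017
```

View pics/w7z.png

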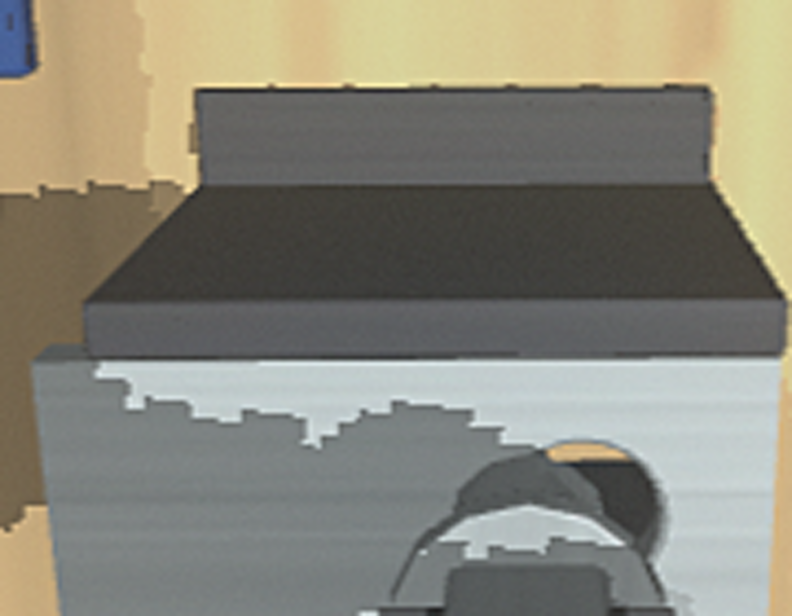

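View pics/s7z.png

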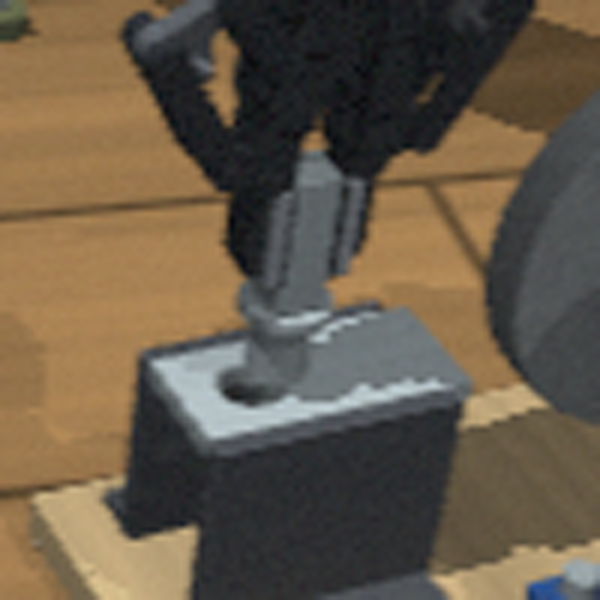

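drive_tool --pt "0 -0.25 0 0 0 0 0" --force 80

```text
time_s: 10.4
position: [0.5052, 0.0879, 0.2182]
ee_rot: [0.996, 0.088, 0.001, 0.005]
contact_force: [1.2, -8.0, -2.5]
grip_width: 0.017
```

```bash
python3 -c "
from h import *
yp(2)"
```

```text
t 10.45 pos [0.5052 0.088  0.2182] yaw 10.09 tiltz [ 0.0038 -0.0107 -0.9999] F [ 2.08 -7.81 -2.31] M [-2.02 -0.56  0.02] w 0.0168
  y' 11.73 x' 1.39 Fy' -8.06 Fx' 0.61 tipz 0.0746
t 10.5 pos [0.5052 0.0879 0.2182] yaw 10.09 tiltz [ 0.0038 -0.0106 -0.9999] F [ 1.76 -6.6  -3.11] M [-1.94 -0.5  -0.08] w 0.0168
  y' 11.70 x' 1.38 Fy' -6.82 Fx' 0.51 tipz 0.0746
```

drive_tool --pt "0 -0.1 0 0.4 0 0 0" --force 80

```text
time_s: 10.6
position: [0.5053, 0.0873, 0.2182]
ee_rot: [0.996, 0.087, 0.001, 0.003]
contact_force: [2.3, -5.1, -2.8]
grip_width: 0.0169
```

```bash
python3 -c "
from h import *
yp(2);plan([.5,.08,.2],10.6)
im=eyes.get_image('wrist')
cv2.imwrite('pics/w8z.png',cv2.resize(im['pixels'][110:250,200:380],None,fx=4.4,fy=4.4,interpolation=2)); stt()
"
```

```text
t 10.65 pos [0.5053 0.0872 0.2182] yaw 9.98 tiltz [ 0.0029 -0.0055 -1.    ] F [ 1.5  -5.81 -2.85] M [-1.56 -0.4  -0.02] w 0.017
  y' 10.92 x' 1.38 Fy' -5.99 Fx' 0.40 tipz 0.0746
t 10.7 pos [0.5053 0.0873 0.2182] yaw 9.99 tiltz [ 0.0029 -0.0056 -1.    ] F [ 2.22 -5.13 -2.94] M [-1.7  -0.44  0.05] w 0.0167
  y' 11.01 x' 1.38 Fy' -5.45 Fx' 1.23 tipz 0.0746
shift cm [-0.65  0.61  1.82] turn deg [ 0.34 -0.1  -0.61]
t 10.75 pos [0.5053 0.0873 0.2182] yaw 9.99 tiltz [ 0.0028 -0.0057 -1.    ] F [ 1.37 -5.5  -3.03] M [-1.73 -0.46  0.02] w 0.0171
```

View pics/w8z.png

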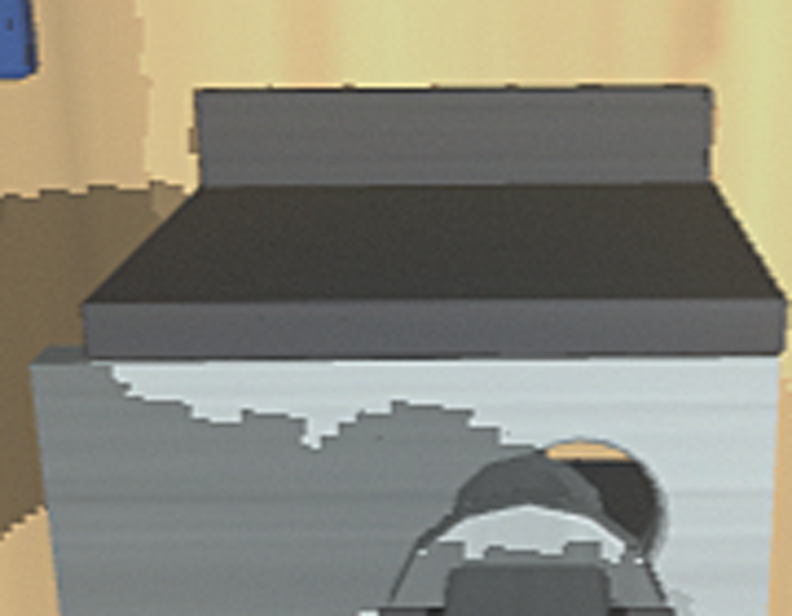

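drive_tool --pt "0 -0.25 0 0.4 0 0 0" --pt "0 -0.25 0 0.2 0 0 0" --force 80

```text
time_s: 10.95
position: [0.5054, 0.0869, 0.2182]
ee_rot: [0.996, 0.085, 0.001, 0.001]
contact_force: [2.4, -7.7, -2.9]
grip_width: 0.0171
```

```bash
python3 -c "
from h import *
yp(2);plan([.5,.08,.2],10.6)
"
```

```text
t 11.0 pos [0.5054 0.087  0.2182] yaw 9.71 tiltz [ 0.002 -0.002 -1.   ] F [ 1.79 -8.33 -2.93] M [-2.21 -0.58  0.01] w 0.0172
  y' 10.68 x' 1.37 Fy' -8.52 Fx' 0.22 tipz 0.0746
t 11.05 pos [0.5054 0.087  0.2182] yaw 9.72 tiltz [ 0.0021 -0.0021 -1.    ] F [ 3.35 -8.36 -2.98] M [-2.24 -0.58 -0.05] w 0.0172
  y' 10.70 x' 1.37 Fy' -8.83 Fx' 1.75 tipz 0.0746
shift cm [-0.65  0.59  1.82] turn deg [ 0.14 -0.09 -0.88]
```

drive_tool --pt "0 -0.45 0 0.3 0 0 0" --force 80

```text
time_s: 11.15
position: [0.5053, 0.0874, 0.2182]
ee_rot: [0.997, 0.083, 0.001, 0.001]
contact_force: [3.7, -13.5, -2.6]
grip_width: 0.0172
```

```bash
python3 -c "
from h import *
yp(2);plan([.5,.08,.2],10.6)
im=eyes.get_image('wrist')
cv2.imwrite('pics/w9z.png',cv2.resize(im['pixels'][110:250,200:380],None,fx=4.4,fy=4.4,interpolation=2)); stt()
"
```

```text
t 11.2 pos [0.5053 0.0873 0.2182] yaw 9.5 tiltz [ 0.0019 -0.0023 -1.    ] F [  2.54 -10.79  -2.99] M [-3.   -0.69 -0.01] w 0.0173
  y' 10.99 x' 1.38 Fy' -11.07 Fx' 0.51 tipz 0.0746
t 11.25 pos [0.5053 0.0872 0.2182] yaw 9.5 tiltz [ 0.0019 -0.0023 -1.    ] F [  2.6  -11.77  -2.06] M [-3.09 -0.78 -0.01] w 0.0168
  y' 10.99 x' 1.37 Fy' -12.05 Fx' 0.38 tipz 0.0746
shift cm [-0.65  0.62  1.82] turn deg [ 0.15 -0.09 -1.1 ]
t 11.3 pos [0.5053 0.0872 0.2182] yaw 9.5 tiltz [ 0.0019 -0.0022 -1.    ] F [  2.79 -10.17  -1.94] M [-3.05 -0.74 -0.06] w 0.0168
```

View pics/w9z.png

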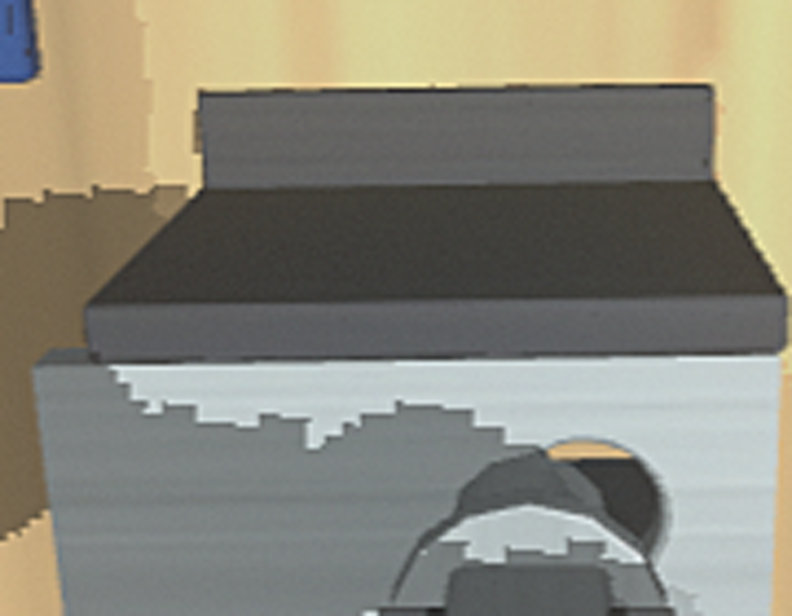

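drive_tool --pt "0 0.4 0 0.15 -0.1 -1.1 0" --pt "0 0.45 0 0 0 0 0" --force 80

```text
time_s: 11.5
position: [0.5069, 0.0795, 0.2183]
ee_rot: [0.996, 0.093, -0.0, -0.001]
contact_force: [-0.1, 0.6, -2.1]
grip_width: 0.017
```

```bash
python3 -c "
from h import *
yp(3);plan([.5,.08,.2],10.6)
"
```

```text
t 11.55 pos [0.5069 0.0788 0.2183] yaw 10.6 tiltz [-1.e-04  9.e-04 -1.e+00] F [ 0.35 -0.84 -1.44] M [-0.07 -0.04  0.  ] w 0.0174
  y' 2.41 x' 1.40 Fy' -0.89 Fx' 0.18 tipz 0.0747
t 11.6 pos [0.5069 0.0793 0.2183] yaw 10.61 tiltz [-2.0e-04  1.2e-03 -1.0e+00] F [ 0.04  0.39 -2.5 ] M [ 0.01 -0.    0.01] w 0.0169
  y' 2.89 x' 1.42 Fy' 0.37 Fx' 0.11 tipz 0.0747
t 11.65 pos [0.5068 0.0797 0.2183] yaw 10.64 tiltz [-2.0e-04  1.5e-03 -1.0e+00] F [ 0.15 -0.2  -2.58] M [ 0.04 -0.03  0.05] w 0.0172
  y' 3.33 x' 1.41 Fy' -0.22 Fx' 0.11 tipz 0.0747
shift cm [-0.66 -0.15  1.83] turn deg [-0.08 -0.    0.04]
```

drive_tool --pt "0.35 0.06 0 0 0 0 0" --pt "0.12 0 0 0 0 0 0" --force 80

```text
time_s: 11.85
position: [0.5115, 0.0818, 0.2183]
ee_rot: [0.996, 0.094, -0.0, -0.002]
contact_force: [-0.0, -0.3, -2.0]
grip_width: 0.0171
```

```bash
python3 -c "
from h import *
yp(2)
"
```

```text
t 11.9 pos [0.5114 0.082  0.2183] yaw 10.76 tiltz [-6.0e-04  3.5e-03 -1.0e+00] F [ 0.69 -0.05 -2.17] M [ 0.02 -0.03 -0.02] w 0.0169
  y' 4.66 x' 6.41 Fy' -0.17 Fx' 0.67 tipz 0.0747
t 11.95 pos [0.5112 0.0817 0.2182] yaw 10.75 tiltz [-9.0e-04  3.2e-03 -1.0e+00] F [-0.07  0.16 -1.7 ] M [-0.03 -0.02 -0.04] w 0.0169
  y' 4.44 x' 6.15 Fy' 0.17 Fx' -0.04 tipz 0.0746
```

drive_tool --pt "0.1 0.18 0 -0.15 0 0.1 0" --force 80

```text
time_s: 12.05
position: [0.5123, 0.0805, 0.2182]
ee_rot: [0.996, 0.093, -0.0, -0.0]
contact_force: [0.4, 0.7, -2.0]
grip_width: 0.0172
```

```bash
python3 -c "
from h import *
yp(3)
"
```

```text
t 12.1 pos [0.5124 0.0802 0.2181] yaw 10.66 tiltz [-1.e-03  5.e-04 -1.e+00] F [-0.51  0.06 -2.02] M [ 0.03  0.13 -0.03] w 0.017
  y' 2.77 x' 7.07 Fy' 0.16 Fx' -0.49 tipz 0.0745
t 12.15 pos [0.5123 0.0802 0.2181] yaw 10.66 tiltz [-1.e-03  4.e-04 -1.e+00] F [-0.88  0.26 -1.68] M [0.04 0.17 0.01] w 0.0166
  y' 2.73 x' 6.97 Fy' 0.41 Fx' -0.82 tipz 0.0745
t 12.2 pos [0.5124 0.0802 0.2182] yaw 10.66 tiltz [-8.e-04  5.e-04 -1.e+00] F [-1.09  1.62 -2.38] M [ 0.01  0.12 -0.02] w 0.0168
  y' 2.71 x' 6.99 Fy' 1.80 Fx' -0.77 tipz 0.0746
```

drive_tool --pt "-0.7 0 0 0 0.05 0 0" --pt "-0.45 0 0 0 0 0 0" --force 80

```text
time_s: 12.4
position: [0.5009, 0.078, 0.2182]
ee_rot: [0.996, 0.093, 0.001, -0.0]
contact_force: [-0.7, 0.2, -2.6]
grip_width: 0.0171
```

```bash
python3 -c "
from h import *
yp(3)
"
```

```text
t 12.45 pos [0.5002 0.0778 0.2182] yaw 10.64 tiltz [ 1.e-04  6.e-04 -1.e+00] F [-0.92 -0.57 -3.24] M [-0.03  0.08  0.02] w 0.017
  y' 2.60 x' -5.39 Fy' -0.39 Fx' -1.01 tipz 0.0746
t 12.5 pos [0.5008 0.0779 0.2182] yaw 10.65 tiltz [ 7.e-04  7.e-04 -1.e+00] F [ 0.1   0.12 -2.  ] M [-0.   -0.06 -0.01] w 0.0169
  y' 2.63 x' -4.82 Fy' 0.10 Fx' 0.12 tipz 0.0746
t 12.55 pos [0.5014 0.0781 0.2183] yaw 10.65 tiltz [ 0.0016  0.001  -1.    ] F [-0.29 -0.1  -1.31] M [ 0.06  0.   -0.01] w 0.0168
  y' 2.67 x' -4.19 Fy' -0.05 Fx' -0.31 tipz 0.0747
```

drive_tool --pt "-0.18 0 0 0 -0.05 0 0" --pt "-0.1 0 0 0 0 0 0" --force 80

```text
time_s: 12.75
position: [0.4989, 0.0776, 0.2185]
ee_rot: [0.996, 0.093, 0.001, -0.0]
contact_force: [0.2, 0.5, -2.4]
grip_width: 0.017
```

```bash
python3 -c "
from h import *
yp(3)
"
```

```text
t 12.8 pos [0.4989 0.0776 0.2185] yaw 10.65 tiltz [ 0.0017  0.0011 -1.    ] F [ 0.12 -0.71 -2.54] M [-0.01  0.01  0.03] w 0.0171
  y' 2.72 x' -6.73 Fy' -0.72 Fx' -0.02 tipz 0.0749
t 12.85 pos [0.499  0.0776 0.2185] yaw 10.65 tiltz [ 0.0018  0.0011 -1.    ] F [-0.22 -0.51 -2.3 ] M [-0.    0.02 -0.  ] w 0.0173
  y' 2.71 x' -6.63 Fy' -0.46 Fx' -0.31 tipz 0.0749
t 12.9 pos [0.4991 0.0776 0.2185] yaw 10.65 tiltz [ 0.0019  0.0011 -1.    ] F [-0.1   0.35 -2.85] M [ 0.02 -0.02  0.02] w 0.0173
  y' 2.69 x' -6.52 Fy' 0.36 Fx' -0.03 tipz 0.0749
```

drive_tool --pt "-0.12 0 0 0 -0.1 0 0" --force 80

```text
time_s: 13.0
position: [0.4982, 0.0775, 0.2185]
ee_rot: [0.996, 0.093, 0.0, -0.0]
contact_force: [1.2, -0.2, -2.3]
grip_width: 0.017
```

```bash
python3 -c "
from h import *
yp(3)
"
```

```text
t 13.05 pos [0.4982 0.0775 0.2185] yaw 10.65 tiltz [ 0.0011  0.0011 -1.    ] F [ 0.48  0.5  -2.94] M [ 0.02 -0.22  0.05] w 0.0169
  y' 2.73 x' -7.37 Fy' 0.40 Fx' 0.57 tipz 0.0749
t 13.1 pos [0.4983 0.0775 0.2185] yaw 10.65 tiltz [ 0.0011  0.0011 -1.    ] F [ 1.15  0.1  -1.59] M [ 0.05 -0.17  0.09] w 0.0172
  y' 2.74 x' -7.35 Fy' -0.11 Fx' 1.15 tipz 0.0749
t 13.15 pos [0.4983 0.0775 0.2185] yaw 10.65 tiltz [ 0.0011  0.0011 -1.    ] F [ 0.82  0.55 -2.57] M [ 0.05 -0.19  0.03] w 0.0174
  y' 2.74 x' -7.35 Fy' 0.39 Fx' 0.91 tipz 0.0749
```

drive_tool --pt "0.6 0 0.05 -0.06 -0.06 0 0" --pt "0.2 0 0.1 0 0 0 0" --force 80

```text
time_s: 13.35
position: [0.5064, 0.079, 0.217]
ee_rot: [0.996, 0.093, -0.0, 0.0]
contact_force: [-0.7, -0.5, -1.7]
grip_width: 0.017
```

```bash
python3 -c "
from h import *
yp(4);plan([.5,.08,.2],10.6)
"
```

```text
t 13.4 pos [0.5062 0.079  0.2168] yaw 10.65 tiltz [-9.e-04 -5.e-04 -1.e+00] F [ 0.47 -0.51 -3.17] M [-0.02 -0.04  0.05] w 0.0169
  y' 2.69 x' 0.75 Fy' -0.59 Fx' 0.37 tipz 0.0732
t 13.45 pos [0.5058 0.0789 0.2168] yaw 10.64 tiltz [-1.5e-03 -7.0e-04 -1.0e+00] F [-0.17 -0.07 -1.84] M [-0.02  0.03  0.04] w 0.0174
  y' 2.65 x' 0.28 Fy' -0.03 Fx' -0.18 tipz 0.0732
t 13.5 pos [0.5055 0.0788 0.2168] yaw 10.64 tiltz [-1.9e-03 -8.0e-04 -1.0e+00] F [ 0.16 -0.52 -2.68] M [-0.01  0.01 -0.02] w 0.017
  y' 2.62 x' -0.04 Fy' -0.54 Fx' 0.06 tipz 0.0732
t 13.55 pos [0.5053 0.0787 0.2168] yaw 10.64 tiltz [-2.1e-03 -9.0e-04 -1.0e+00] F [-0.14 -0.02 -1.98] M [-0.01  0.01 -0.03] w 0.017
  y' 2.61 x' -0.24 Fy' 0.00 Fx' -0.14 tipz 0.0732
shift cm [-0.49 -0.22  1.68] turn deg [0.03 0.13 0.04]
```

drive_tool --pt "0.02 -0.01 0.25 0.04 0.13 0 0" --force 80

```text
time_s: 13.65
position: [0.5055, 0.0788, 0.2144]
ee_rot: [0.996, 0.093, 0.0, -0.0]
contact_force: [0.4, 0.5, -2.0]
grip_width: 0.0173
```

```bash
python3 -c "
from h import *
yp(4);plan([.5,.08,.2],10.6)
"
```

```text
t 13.7 pos [0.5052 0.0788 0.2139] yaw 10.64 tiltz [-5.e-04  2.e-04 -1.e+00] F [-0.22 -0.71 -3.9 ] M [-0.04  0.02  0.  ] w 0.017
  y' 2.70 x' -0.33 Fy' -0.65 Fx' -0.34 tipz 0.0703
t 13.75 pos [0.5051 0.0788 0.214 ] yaw 10.64 tiltz [-8.e-04  0.e+00 -1.e+00] F [ 0.68  0.08 -2.45] M [-0.02  0.    0.  ] w 0.0177
  y' 2.69 x' -0.43 Fy' -0.04 Fx' 0.68 tipz 0.0704
t 13.8 pos [0.5052 0.0788 0.2141] yaw 10.64 tiltz [-7.e-04  0.e+00 -1.e+00] F [ 0.05  0.67 -2.05] M [0.03 0.01 0.01] w 0.0174
  y' 2.68 x' -0.36 Fy' 0.65 Fx' 0.17 tipz 0.0705
t 13.85 pos [0.5053 0.0788 0.2142] yaw 10.64 tiltz [-4.e-04  1.e-04 -1.e+00] F [ 0.1   0.17 -3.16] M [ 0.04 -0.01  0.06] w 0.0173
  y' 2.70 x' -0.22 Fy' 0.14 Fx' 0.13 tipz 0.0706
shift cm [-0.5  -0.21  1.42] turn deg [-0.01  0.02  0.04]
```

drive_tool --pt "0 0 0.15 0 0 0 0" --pt "0 0 0.15 0 0 0 0" --force 80

```text
time_s: 14.05
position: [0.5054, 0.0788, 0.2112]
ee_rot: [0.996, 0.093, 0.0, -0.0]
contact_force: [-0.4, -0.0, -2.3]
grip_width: 0.0169
```

```bash
python3 -c "
from h import *
yp(3)
"
```

```text
t 14.1 pos [0.5052 0.0788 0.211 ] yaw 10.65 tiltz [-4.e-04  1.e-04 -1.e+00] F [ 0.11 -0.82 -2.27] M [ 0.01 -0.    0.  ] w 0.0168
  y' 2.69 x' -0.26 Fy' -0.83 Fx' -0.04 tipz 0.0674
t 14.15 pos [0.5053 0.0788 0.2111] yaw 10.64 tiltz [-4.e-04  1.e-04 -1.e+00] F [ 0.28 -0.16 -3.31] M [0.   0.04 0.01] w 0.0171
  y' 2.67 x' -0.26 Fy' -0.21 Fx' 0.25 tipz 0.0675
t 14.2 pos [0.5053 0.0788 0.2112] yaw 10.64 tiltz [-3.e-04  1.e-04 -1.e+00] F [ 0.65 -0.07 -2.83] M [-0.03  0.04  0.02] w 0.0173
  y' 2.66 x' -0.21 Fy' -0.19 Fx' 0.63 tipz 0.0676
```

drive_tool --pt "0 0 0.2 0 0 0 0" --pt "0 0 0.2 0 0 0 0" --force 80

```text
time_s: 14.4
position: [0.5055, 0.0788, 0.2072]
ee_rot: [0.996, 0.093, 0.0, -0.0]
contact_force: [0.2, -0.2, -2.9]
grip_width: 0.017
```

```bash
python3 -c "
from h import *
yp(3)
"
```

```text
t 14.45 pos [0.5054 0.0788 0.2069] yaw 10.65 tiltz [-1.e-04  2.e-04 -1.e+00] F [ 1.03  0.2  -3.17] M [-0.01 -0.02  0.01] w 0.0167
  y' 2.70 x' -0.14 Fy' 0.00 Fx' 1.05 tipz 0.0633
t 14.5 pos [0.5053 0.0788 0.207 ] yaw 10.64 tiltz [-3.e-04  2.e-04 -1.e+00] F [ 0.26 -0.37 -1.47] M [-0.03  0.07  0.01] w 0.0169
  y' 2.71 x' -0.19 Fy' -0.41 Fx' 0.18 tipz 0.0634
t 14.55 pos [0.5054 0.0788 0.2071] yaw 10.64 tiltz [-2.e-04  2.e-04 -1.e+00] F [ 0.95  0.05 -2.63] M [-0.01 -0.01 -0.02] w 0.0168
  y' 2.70 x' -0.14 Fy' -0.13 Fx' 0.94 tipz 0.0635
```

drive_tool --pt "0 0 0.2 0 0 0 0" --pt "0 0 0.2 0 0 0 0" --pt "0 0 0.2 0 0 0 0" --force 80

```text
time_s: 14.85
position: [0.5056, 0.0788, 0.2009]
ee_rot: [0.996, 0.093, 0.0, -0.0]
contact_force: [0.3, -0.1, -2.0]
grip_width: 0.0173
```

```bash
python3 -c "
from h import *
yp(2)
"
```

```text
t 14.9 pos [0.5054 0.0788 0.2006] yaw 10.64 tiltz [ 0.e+00  2.e-04 -1.e+00] F [ 0.42  0.85 -2.85] M [-0.   -0.05  0.02] w 0.0168
  y' 2.64 x' -0.08 Fy' 0.76 Fx' 0.57 tipz 0.0570
t 14.95 pos [0.5054 0.0788 0.2008] yaw 10.64 tiltz [-0.e+00  1.e-04 -1.e+00] F [ 0.1   0.11 -2.25] M [0.01 0.03 0.01] w 0.0171
  y' 2.64 x' -0.09 Fy' 0.09 Fx' 0.12 tipz 0.0572
```

Inside the strap too, without contact force. Continue to full depth.

drive_tool --pt "0 0 0.2 0 0 0 0" --pt "0 0 0.2 0 0 0 0" --pt "0 0 0.2 0 0 0 0" --pt "0 0 0.15 0 0 0 0" --force 80

```text
time_s: 15.35
position: [0.5056, 0.0788, 0.1928]
ee_rot: [0.996, 0.093, 0.0, -0.0]
contact_force: [-0.5, 0.6, -2.4]
grip_width: 0.0169
```

```bash
python3 -c "
from h import *
yp(3)
s=eyes.get_image('scene')
cv2.imwrite('pics/s10z.png',cv2.resize(s['pixels'][100:200,350:450],None,fx=6,fy=6,interpolation=2))
"
```

```text
t 15.4 pos [0.5055 0.0788 0.1926] yaw 10.64 tiltz [-0.e+00  1.e-04 -1.e+00] F [-0.49  0.18 -1.79] M [-0.03 -0.   -0.05] w 0.0174
  y' 2.61 x' -0.06 Fy' 0.27 Fx' -0.44 tipz 0.0490
t 15.45 pos [0.5055 0.0788 0.1927] yaw 10.64 tiltz [ 0.e+00  2.e-04 -1.e+00] F [ 0.7  -0.66 -2.48] M [-0.07 -0.   -0.01] w 0.0171
  y' 2.64 x' -0.02 Fy' -0.78 Fx' 0.56 tipz 0.0491
t 15.5 pos [0.5055 0.0788 0.1929] yaw 10.64 tiltz [ 2.e-04  2.e-04 -1.e+00] F [-0.93 -1.12 -2.65] M [-0.   -0.02 -0.02] w 0.0169
  y' 2.60 x' 0.00 Fy' -0.93 Fx' -1.12 tipz 0.0493
```

View pics/s10z.png

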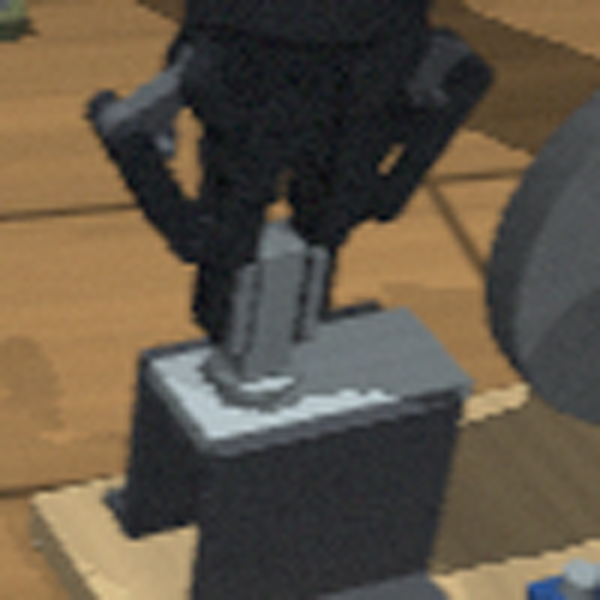

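drive_tool --pt "0 0 0.2 0 0 0 0" --pt "0 0 0.1 0 0 0 0" --pt "0 0 0 0 0 0 0" --force 80

```text
time_s: 15.85
position: [0.5056, 0.0788, 0.1899]
ee_rot: [0.996, 0.093, 0.0, -0.0]
contact_force: [0.2, 0.1, -2.0]
grip_width: 0.0173
```

```bash
python3 -c "
from h import *
yp(3)
"
```

```text
t 15.9 pos [0.5056 0.0788 0.1899] yaw 10.64 tiltz [ 6.e-04  2.e-04 -1.e+00] F [ 0.62 -0.31 -1.81] M [-0.02  0.05 -0.02] w 0.0166
  y' 2.59 x' 0.08 Fy' -0.42 Fx' 0.55 tipz 0.0463
t 15.95 pos [0.5056 0.0788 0.19  ] yaw 10.63 tiltz [ 6.e-04  2.e-04 -1.e+00] F [ 0.14  0.05 -2.02] M [-0.02  0.06 -0.02] w 0.0173
  y' 2.60 x' 0.09 Fy' 0.02 Fx' 0.14 tipz 0.0464
t 16.0 pos [0.5056 0.0788 0.19  ] yaw 10.64 tiltz [ 6.e-04  3.e-04 -1.e+00] F [-0.93  0.36 -2.79] M [-0.08 -0.02  0.06] w 0.0169
  y' 2.63 x' 0.07 Fy' 0.53 Fx' -0.85 tipz 0.0464
```

drive_tool --pt "0 0 -0.3 0 0 0 0" --pt "0 0 -0.4 0 0 0 0" --pt "0 0 -0.4 0 0 0 0" --pt "0 0 -0.4 0 0 0 0" --pt "0 0 -0.4 0 0 0 0" --pt "0 0 -0.4 0 0 0 0" --force 80

```text
time_s: 16.6
position: [0.5056, 0.0789, 0.2151]
ee_rot: [0.996, 0.093, 0.0, -0.0]
contact_force: [1.0, 0.0, -2.9]
grip_width: 0.0174
```

```bash
python3 -c "
from h import *
yp(2)
"
```

```text
t 16.65 pos [0.5059 0.0789 0.2156] yaw 10.63 tiltz [ 2.e-03  6.e-04 -1.e+00] F [ 1.07  0.4  -1.29] M [0.01 0.07 0.  ] w 0.0174
  y' 2.65 x' 0.42 Fy' 0.19 Fx' 1.13 tipz 0.0720
t 16.7 pos [0.5059 0.0789 0.2153] yaw 10.63 tiltz [ 2.e-03  7.e-04 -1.e+00] F [-0.19  0.02 -3.61] M [-0.04 -0.02  0.01] w 0.0168
  y' 2.65 x' 0.43 Fy' 0.05 Fx' -0.18 tipz 0.0717
```

drive_tool --pt "0 0 -1.5 0 0 0 0" --pt "0 0 -2.5 0 0 0 0" --pt "0 0 -3.5 0 0 0 0" --pt "0 0 -2 0 0 0 0" --force 80

```text
time_s: 17.1
position: [0.5036, 0.0785, 0.3101]
ee_rot: [0.996, 0.093, -0.004, 0.0]
contact_force: [0.7, -0.1, -2.1]
grip_width: 0.0174
```

```bash
python3 -c "
from h import *
for i in range(2): im=eyes.get_image('wrist')
save(im,'w11.png');stt();plan([.4327,-.2153,.31],-6.65)
"
```

```text
t 17.2 pos [0.5044 0.0786 0.3105] yaw 10.65 tiltz [-3.7e-03 -6.0e-04 -1.0e+00] F [ 0.25  0.18 -1.55] M [ 0.03 -0.05  0.  ] w 0.0174
shift cm [-12.48  27.56   0.09] turn deg [ 0.03  0.21 17.3 ]
```

View pics/w11.png

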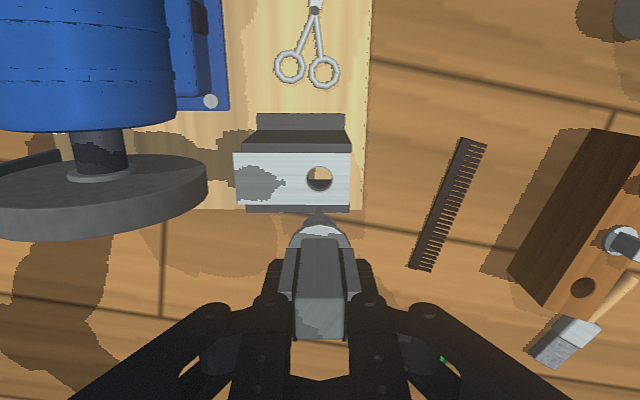

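drive_tool --pt "-2.0 4.4 0 0 0.2 0 0" --pt "-2.0 4.4 0 0 0 0 0" --pt "-2.0 4.4 0 0 0 0 0" --pt "-2.0 4.4 0 0 0 0 0" --pt "-2.0 4.4 0 0 0 0 0" --pt "-1.3 3.0 0 0 0 6 0" --pt "0 0 0 0 0 6 0" --pt "0 0 0 0 0 5 0" --force 80

```text
time_s: 18.0
position: [0.4353, -0.1956, 0.3004]
ee_rot: [0.998, -0.058, -0.005, -0.002]
contact_force: [0.3, 1.0, -1.5]
grip_width: 0.017
```

```bash
python3 -c "
from h import *
for i in range(4): im=eyes.get_image('wrist')
stt();plan([.4327,-.2153,.25],-6.65)
"
```

```text
t 18.2 pos [ 0.4363 -0.1939  0.301 ] yaw -6.1 tiltz [-0.0084  0.0056 -0.9999] F [ 0.78 -0.26 -2.06] M [ 0.04 -0.05 -0.01] w 0.0169
shift cm [-0.09  2.19  5.09] turn deg [-0.26  0.51  0.55]
```

drive_tool --pt "-0.1 2.2 3.5 -0.3 0.5 0.5 0" --pt "0 0 0.8 0 0 0 0" --force 80

```text
time_s: 18.4
position: [0.4346, -0.2147, 0.2576]
ee_rot: [0.999, -0.054, 0.002, 0.001]
contact_force: [-0.1, 0.3, -2.1]
grip_width: 0.0169
```

```bash
python3 -c "
from h import *
for i in range(4): im=eyes.get_image('wrist')
stt();plan([.4327,-.2153,.235],-6.65)
"
```

```text
t 18.6 pos [ 0.4374 -0.2124  0.2604] yaw -5.99 tiltz [ 1.e-02 -7.e-04 -1.e+00] F [ 0.38  0.06 -1.9 ] M [ 0.01 -0.    0.01] w 0.0173
shift cm [-0.46  0.34  2.53] turn deg [-0.03 -0.57  0.66]
```

drive_tool --pt "-0.46 0.34 1.6 0 -0.57 0.66 0" --force 80

```text
time_s: 18.7
position: [0.4349, -0.2149, 0.2463]
ee_rot: [0.998, -0.057, 0.003, 0.0]
contact_force: [0.4, -1.0, -3.1]
grip_width: 0.0168
```

```bash
python3 -c "
from h import *
for i in range(4): im=eyes.get_image('wrist')
stt();plan([.4327,-.2153,.235],-6.65);save(im,'w12.png')
"
```

```text
t 18.9 pos [ 0.433  -0.2149  0.245 ] yaw -6.58 tiltz [ 9.e-04  4.e-04 -1.e+00] F [ 0.08 -0.53 -1.8 ] M [ 0.01  0.01 -0.01] w 0.0169
shift cm [-0.03  0.05  1.  ] turn deg [-0.03 -0.05  0.07]
```

View pics/w12.png

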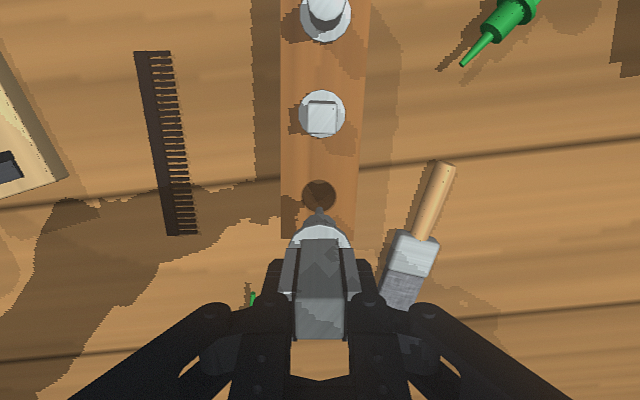

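drive_tool --pt "-0.03 0.04 1.2 0 0 0 0" --pt "0 0 1.2 0 0 0 0" --pt "0 0 1.2 0 0 0 0" --pt "0 0 0.8 0 0 0 0" --force 80

```text
time_s: 19.3
position: [0.4371, -0.2152, 0.2048]
ee_rot: [0.998, -0.056, 0.006, 0.001]
contact_force: [0.1, -0.3, -2.6]
grip_width: 0.0169
```

```bash
python3 -c "
from h import *
for i in range(3): im=eyes.get_image('wrist')
stt();plan([.4327,-.2153,.163],-6.65)
"
```

```text
t 19.45 pos [ 0.4367 -0.2152  0.2047] yaw -6.4 tiltz [ 0.0114 -0.0027 -0.9999] F [ 0.09 -0.41 -1.57] M [-0.04  0.07 -0.  ] w 0.017
shift cm [-0.45  0.05  4.17] turn deg [ 0.08 -0.66  0.25]
```

drive_tool --pt "-0.5 0.05 0 0.08 -0.7 0.25 0" --pt "-0.1 0 0.3 0 -0.1 0 0" --force 80

```text
time_s: 19.65
position: [0.4311, -0.2153, 0.203]
ee_rot: [0.998, -0.058, -0.0, 0.0]
contact_force: [0.3, -0.2, -1.9]
grip_width: 0.0167
```

```bash
python3 -c "
from h import *
for i in range(3): im=eyes.get_image('wrist')
stt();plan([.4327,-.2153,.163],-6.65)
"
```

```text
t 19.8 pos [ 0.4313 -0.2151  0.2024] yaw -6.64 tiltz [-9.e-04 -1.e-04 -1.e+00] F [ 0.32  0.23 -2.58] M [-0.    0.   -0.03] w 0.017
shift cm [0.14 0.   3.94] turn deg [0.01 0.05 0.01]
```

Now smaller downward steps with a slight drift compensation.

drive_tool --pt "0.12 0 0.5 0 0.05 0 0" --pt "0 0 0.5 0 0 0 0" --pt "0 0 0.5 0 0 0 0" --force 80

```text
time_s: 20.1
position: [0.4333, -0.2155, 0.1871]
ee_rot: [0.998, -0.058, 0.001, 0.0]
contact_force: [-0.3, -0.1, -2.2]
grip_width: 0.0167
```

```bash
python3 -c "
from h import *
for i in range(3): im=eyes.get_image('wrist')
stt();plan([.4327,-.2153,.163],-6.65)
"
```

```text
t 20.25 pos [ 0.433  -0.2154  0.187 ] yaw -6.64 tiltz [ 1.e-03 -5.e-04 -1.e+00] F [-0.31  0.3  -1.41] M [ 0.01  0.03 -0.05] w 0.0174
shift cm [-0.03 -0.    2.4 ] turn deg [ 0.02 -0.06  0.01]
```

drive_tool --pt "-0.04 0 0.5 0 -0.06 0 0" --pt "0 0 0.5 0 0 0 0" --pt "-0.02 0 0.5 0 0 0 0" --pt "0 0 0.4 0 0 0 0" --force 80

```text
time_s: 20.65
position: [0.4327, -0.2155, 0.1669]
ee_rot: [0.998, -0.058, 0.001, 0.0]
contact_force: [0.0, -0.2, -2.6]
grip_width: 0.0169
```

```bash
python3 -c "
from h import *
for i in range(3): im=eyes.get_image('wrist')
stt();plan([.4327,-.2153,.163],-6.65)
"
```

```text
t 20.8 pos [ 0.4326 -0.2155  0.1671] yaw -6.64 tiltz [ 6.e-04 -7.e-04 -1.e+00] F [ 0.06  0.57 -2.92] M [ 0.02 -0.   -0.01] w 0.0171
shift cm [ 0.01 -0.02  0.41] turn deg [ 0.04 -0.04  0.01]
```

drive_tool --pt "0 0 0.25 0 0 0 0" --pt "0 0 0.2 0 0 0 0" --pt "0 0 0.05 0 0 0 0" --force 80

```text
time_s: 21.1
position: [0.4329, -0.2156, 0.1626]
ee_rot: [0.998, -0.058, 0.001, 0.001]
contact_force: [-1.2, 0.5, 9.6]
grip_width: 0.0169
```

```bash
python3 -c "
from h import *
for i in range(2): im=eyes.get_image('wrist');stt()
"
```

```text
t 21.15 pos [ 0.4329 -0.2156  0.1626] yaw -6.65 tiltz [ 0.0018 -0.0013 -1.    ] F [-0.41  1.54  1.61] M [ 0.12  0.13 -0.01] w 0.0171
t 21.2 pos [ 0.4329 -0.2156  0.1626] yaw -6.65 tiltz [ 0.0018 -0.0012 -1.    ] F [-0.84  0.95  3.97] M [0.09 0.19 0.03] w 0.0169
```

drive_tool --pt "0 0 0 0 0 0 50" --pt "0 0 0 0 0 0 50" --pt "0 0 0 0 0 0 50" --pt "0 0 0 0 0 0 50" --pt "0 0 -2.5 0 0 0 50" --pt "0 0 -4 0 0 0 50" --pt "0 0 -3 0 0 0 50" --force 80

```text
time_s: 21.9
position: [0.4315, -0.2148, 0.2568]
ee_rot: [0.998, -0.058, -0.003, -0.001]
contact_force: [1.5, -0.7, -0.4]
grip_width: 0.0426
```

```bash
python3 -c "
from h import *
for i in range(3): im=eyes.get_image('wrist')
stt();save(im,'w13.png')
import pickle; pickle.dump(im,open('w13.pkl','wb'))
cv2.imwrite('pics/w13z.png',cv2.resize(im['pixels'][20:220,240:400],None,fx=3,fy=3,interpolation=2))
plan([.4925,-.2236,.24],-6.65)
"
```

```text
t 22.05 pos [ 0.4325 -0.2152  0.257 ] yaw -6.63 tiltz [-1.5e-03  2.0e-04 -1.0e+00] F [-0.39  0.35  0.49] M [ 0.03 -0.01  0.03] w 0.0428
shift cm [6.06 0.14 1.69] turn deg [0.   0.09 0.02]
```

View pics/w13z.png

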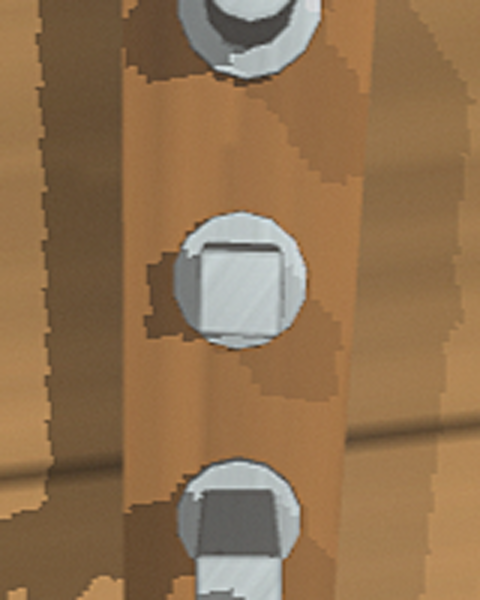

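```bash
python3 -c "
from h import *
import pickle; im=pickle.load(open('w13.pkl','rb'))
g=lambda x,y,z: atz(im,240+(x+.5)/3-.5,20+(y+.5)/3-.5,z).round(4)
print(g(240.5,292,.107),g(241,280,.08),g(240,521,.08))
"
```

```text
[ 0.4918 -0.2225  0.107 ] [ 0.4918 -0.2227  0.08  ] [ 0.4322 -0.2156  0.08  ]
```

drive_tool --pt "4 0.1 0 0 0.1 0 50" --pt "2 0 1 0 0 0 50" --force 80

```text
time_s: 22.25
position: [0.489, -0.2231, 0.246]
ee_rot: [0.998, -0.059, -0.003, -0.0]
contact_force: [0.7, 1.1, 0.1]
grip_width: 0.0431
```

```bash
python3 -c "
from h import *
for i in range(4): im=eyes.get_image('wrist')
stt()
plan([.4922,-.2226,.19],-6.65)
"
```

```text
t 22.45 pos [ 0.4844 -0.2224  0.2443] yaw -6.8 tiltz [-0.014   0.0035 -0.9999] F [0.62 0.34 0.28] M [ 0.02  0.03 -0.  ] w 0.0426
shift cm [ 0.86 -0.07  5.42] turn deg [-0.1   0.82 -0.15]
```

drive_tool --pt "0.86 -0.07 2.5 -0.1 0.82 -0.15 50" --pt "0 0 1.5 0 0 0 50" --force 80

```text
time_s: 22.65
position: [0.4911, -0.2232, 0.2046]
ee_rot: [0.998, -0.059, 0.001, 0.001]
contact_force: [0.0, -0.1, -0.7]
grip_width: 0.0427
```

```bash
python3 -c "
from h import *
for i in range(4): im=eyes.get_image('wrist')
stt()
plan([.4922,-.2226,.1555],-6.65)
"
```

```text
t 22.85 pos [ 0.4913 -0.2237  0.2059] yaw -6.76 tiltz [ 0.0013 -0.0017 -1.    ] F [-0.09  0.61  0.32] M [-0.01  0.03  0.02] w 0.0428
shift cm [ 0.07 -0.13  5.04] turn deg [ 0.09 -0.08 -0.11]
```

drive_tool --pt "0.07 -0.13 1.5 0.09 -0.08 -0.1 50" --pt "0 0 1.5 0 0 0 50" --pt "0 0 1.4 0 0 0 50" --force 80

```text
time_s: 23.15
position: [0.4935, -0.2241, 0.1657]
ee_rot: [0.998, -0.059, 0.004, 0.001]
contact_force: [0.5, 0.1, -0.4]
grip_width: 0.0428
```

```bash
python3 -c "
from h import *
for i in range(3): im=eyes.get_image('wrist')
stt();save(im,'w14.png')
plan([.4922,-.2226,.1555],-6.65)
"
```

```text
t 23.3 pos [ 0.493  -0.2238  0.1653] yaw -6.74 tiltz [ 0.0055 -0.0025 -1.    ] F [-0.18  0.65  0.3 ] M [ 0.    0.03 -0.  ] w 0.0428
shift cm [-0.1  -0.11  0.98] turn deg [ 0.11 -0.33 -0.09]
```

View pics/w14.png

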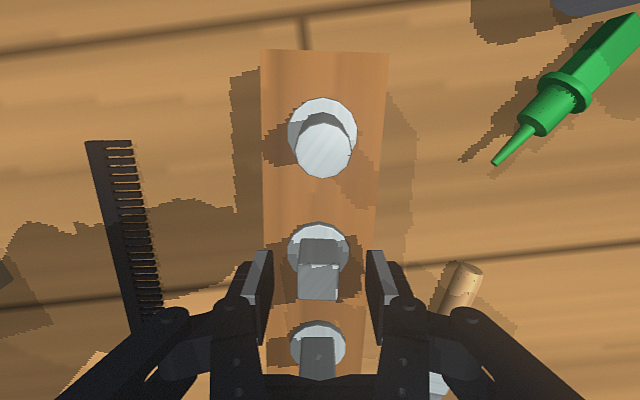

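drive_tool --pt "-0.1 -0.08 0.7 0.1 -0.33 0 50" --pt "0 0 0.35 0 0 0 50" --force 80

```text
time_s: 23.5
position: [0.4929, -0.2233, 0.1565]
ee_rot: [0.998, -0.059, 0.002, 0.001]
contact_force: [0.6, -0.2, 0.1]
grip_width: 0.0429
```

```bash
python3 -c "
from h import *
for i in range(4): im=eyes.get_image('wrist')
stt()
plan([.4922,-.2226,.1555],-6.65)
"
```

```text
t 23.7 pos [ 0.493  -0.2235  0.1565] yaw -6.75 tiltz [ 0.003  -0.0015 -1.    ] F [-0.9  -0.27 -0.16] M [-0.05 -0.06 -0.03] w 0.0425
shift cm [-0.09 -0.08  0.1 ] turn deg [ 0.06 -0.18 -0.1 ]
```

drive_tool --pt "-0.08 -0.08 0.05 0.06 -0.18 0 50" --pt "0 0 0 0 0 0 0" --pt "0 0 0 0 0 0 0" --pt "0 0 0 0 0 0 0" --pt "0 0 0 0 0 0 0" --pt "0 0 0 0 0 0 0" --force 80

```text
time_s: 24.3
position: [0.4924, -0.2226, 0.1567]
ee_rot: [0.998, -0.059, 0.0, 0.0]
contact_force: [-1.4, 0.0, 0.3]
grip_width: 0.0168
```

```bash
python3 -c "
from h import *
for i in range(2): im=eyes.get_image('wrist');stt()
"
```

```text
t 24.35 pos [ 0.4924 -0.2226  0.1567] yaw -6.76 tiltz [ 5.e-04 -3.e-04 -1.e+00] F [ 0.89 -1.04  0.38] M [-0. -0. -0.] w 0.0161
t 24.4 pos [ 0.4924 -0.2226  0.1567] yaw -6.76 tiltz [ 6.e-04 -3.e-04 -1.e+00] F [-0.49 -1.42  0.07] M [0.02 0.02 0.06] w 0.0164
```

drive_tool --pt "0 0 -2 0 0 0 0" --pt "0 0 -3.5 0 0 0 0" --pt "0 0 -4.5 0 0 0 0" --pt "0 0 -3 0 0 0 0" --force 80

```text
time_s: 24.8
position: [0.4896, -0.2213, 0.2853]
ee_rot: [0.998, -0.059, -0.006, -0.002]
contact_force: [0.9, -0.6, -2.4]
grip_width: 0.0164
```

```bash
python3 -c "
from h import *
for i in range(2): im=eyes.get_image('wrist')
stt();save(im,'w15.png')
plan([.5054,.0788,.28],10.64)
"
```

```text
t 24.9 pos [ 0.4912 -0.222   0.2869] yaw -6.74 tiltz [-0.0063  0.0025 -1.    ] F [ 1.07 -0.11 -1.11] M [-0.05  0.    0.02] w 0.016
shift cm [ -2.12 -30.03   0.76] turn deg [ -0.15   0.36 -17.38]
```

View pics/w15.png

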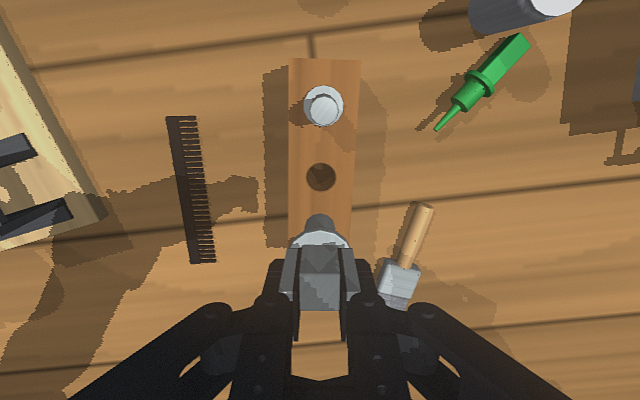

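drive_tool --pt "-0.35 -4.6 0 0 0.3 0 0" --pt "-0.35 -4.6 0 0 0 0 0" --pt "-0.35 -4.6 0 0 0 0 0" --pt "-0.35 -4.6 0 0 0 0 0" --pt "-0.35 -4.6 0 0 0 0 0" --pt "-0.35 -4.0 0 0 0 -6 0" --pt "0 0 0 0 0 -6 0" --pt "0 0 0 0 0 -5 0" --force 80

```text
time_s: 25.7
position: [0.4999, 0.0576, 0.279]
ee_rot: [0.996, 0.093, -0.005, 0.0]
contact_force: [-0.1, -0.2, -2.5]
grip_width: 0.0164
```

```bash
python3 -c "
from h import *
for i in range(4): im=eyes.get_image('wrist')
stt()
plan([.5054,.0788,.27],10.64)
"
```

```text
t 25.9 pos [0.5004 0.0556 0.2796] yaw 10.09 tiltz [-0.0091 -0.0014 -1.    ] F [-0.37 -0.   -2.04] M [0.04 0.03 0.05] w 0.0164
shift cm [ 0.91 -2.2   0.95] turn deg [-0.02  0.53 -0.55]
```

drive_tool --pt "0.91 -2.2 0.95 0 0.53 -0.55 0" --force 80

```text
time_s: 26.0
position: [0.5057, 0.0745, 0.2703]
ee_rot: [0.996, 0.088, 0.0, 0.002]
contact_force: [0.4, 0.1, -1.7]
grip_width: 0.0167
```

```bash
python3 -c "
from h import *
for i in range(4): im=eyes.get_image('wrist')
stt()
plan([.5054,.0788,.24],10.64);save(im,'w16.png')
"
```

```text
t 26.2 pos [0.5051 0.0784 0.2696] yaw 10.57 tiltz [-1.1e-03 -4.0e-04 -1.0e+00] F [ 0.16 -0.85 -1.85] M [-0.06 -0.02 -0.01] w 0.0163
shift cm [ 0.04 -0.03  2.96] turn deg [ 0.01  0.07 -0.07]
```

View pics/w16.png

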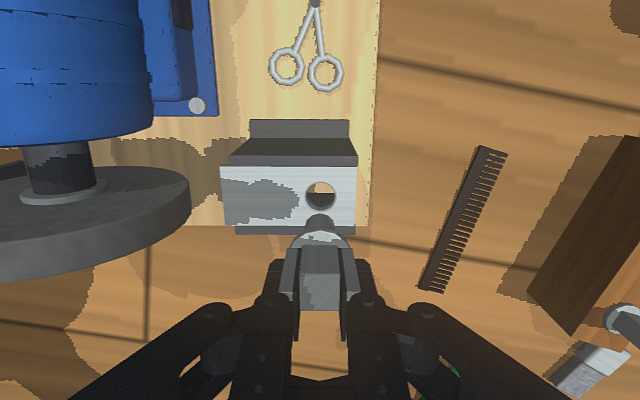

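drive_tool --pt "0.03 -0.03 1.5 0 0.07 -0.07 0" --pt "0 0 1.5 0 0 0 0" --pt "0 0 0.8 0 0 0 0" --force 80

```text
time_s: 26.5
position: [0.5064, 0.0749, 0.2322]
ee_rot: [0.996, 0.089, 0.002, 0.001]
contact_force: [-0.3, -0.1, -1.7]
grip_width: 0.0164
```

```bash
python3 -c "
from h import *
yp(4)
plan([.5054,.0788,.222],10.64)
"
```

```text
t 26.55 pos [0.506  0.0747 0.2314] yaw 10.18 tiltz [ 0.0021 -0.0028 -1.    ] F [-0.51 -0.52 -1.85] M [-0.02  0.03  0.01] w 0.0166
  y' -1.45 x' -0.26 Fy' -0.42 Fx' -0.60 tipz 0.0878
t 26.6 pos [0.5062 0.075  0.2321] yaw 10.21 tiltz [ 0.0024 -0.0025 -1.    ] F [-0.54  0.68 -1.26] M [-0.04  0.09  0.01] w 0.0164
  y' -1.18 x' -0.05 Fy' 0.77 Fx' -0.41 tipz 0.0885
t 26.65 pos [0.5066 0.0754 0.2327] yaw 10.24 tiltz [ 0.0037 -0.0019 -1.    ] F [ 0.15  0.44 -0.51] M [ 0.01  0.03 -0.05] w 0.0164
  y' -0.85 x' 0.43 Fy' 0.40 Fx' 0.22 tipz 0.0891
t 26.7 pos [0.5069 0.0758 0.2331] yaw 10.27 tiltz [ 0.0048 -0.0014 -1.    ] F [-0.1   0.52 -2.02] M [ 0.01  0.03 -0.  ] w 0.0164
  y' -0.57 x' 0.79 Fy' 0.53 Fx' -0.01 tipz 0.0895
shift cm [-0.1  -0.33  1.11] turn deg [ 0.13 -0.26 -0.37]
```

drive_tool --pt "-0.12 -0.27 0.6 0.1 -0.26 -0.37 0" --force 80

```text
time_s: 26.8
position: [0.5061, 0.078, 0.2281]
ee_rot: [0.996, 0.092, 0.001, 0.0]
contact_force: [0.5, -0.8, -1.7]
grip_width: 0.0162
```

```bash
python3 -c "
from h import *
yp(6)
plan([.5054,.0788,.222],10.64)
"
```

```text
t 26.85 pos [0.5052 0.0786 0.2269] yaw 10.67 tiltz [ 0.e+00 -1.e-04 -1.e+00] F [-0.83 -0.43 -2.58] M [ 0.11 -0.    0.02] w 0.0164
  y' 2.50 x' -0.37 Fy' -0.27 Fx' -0.90 tipz 0.0833
t 26.9 pos [0.505  0.0786 0.227 ] yaw 10.67 tiltz [-5.e-04 -2.e-04 -1.e+00] F [-0.06  0.71 -1.9 ] M [ 0.01  0.06 -0.02] w 0.016
  y' 2.51 x' -0.54 Fy' 0.71 Fx' 0.07 tipz 0.0834
t 26.95 pos [0.5051 0.0785 0.2272] yaw 10.66 tiltz [-2.e-04 -3.e-04 -1.e+00] F [ 0.05 -0.18 -1.68] M [ 0.02  0.02 -0.02] w 0.0166
  y' 2.40 x' -0.44 Fy' -0.19 Fx' 0.02 tipz 0.0836
t 27.0 pos [0.5052 0.0784 0.2272] yaw 10.65 tiltz [ 1.e-04 -4.e-04 -1.e+00] F [ 0.29  0.23 -2.38] M [ 0.03 -0.07  0.01] w 0.0165
  y' 2.27 x' -0.35 Fy' 0.17 Fx' 0.32 tipz 0.0836
t 27.05 pos [0.5053 0.0783 0.2273] yaw 10.65 tiltz [ 3.e-04 -4.e-04 -1.e+00] F [-0.18  0.24 -1.41] M [ 0.01  0.01 -0.01] w 0.0164
  y' 2.22 x' -0.27 Fy' 0.27 Fx' -0.13 tipz 0.0837
t 27.1 pos [0.5054 0.0783 0.2274] yaw 10.64 tiltz [ 5.e-04 -4.e-04 -1.e+00] F [-0.06 -0.27 -1.6 ] M [ 0.05 -0.02  0.01] w 0.0166
  y' 2.18 x' -0.21 Fy' -0.26 Fx' -0.11 tipz 0.0838
shift cm [ 0.01 -0.05  0.54] turn deg [ 0.03 -0.03 -0.  ]
```

drive_tool --pt "0.01 -0.05 0.3 0 0 0 0" --pt "0 0 0.3 0 0 0 0" --pt "0 0 0.3 0 0 0 0" --pt "0 0 0.3 0 0 0 0" --force 80

```text
time_s: 27.5
position: [0.5058, 0.0789, 0.215]
ee_rot: [0.996, 0.093, 0.001, 0.0]
contact_force: [0.3, 0.1, -0.8]
grip_width: 0.0163
```

```bash
python3 -c "
from h import *
yp(3)
"
```

```text
t 27.55 pos [0.5055 0.0789 0.2145] yaw 10.64 tiltz [ 1.e-03 -4.e-04 -1.e+00] F [-0.61  0.03 -1.82] M [-0.03  0.02 -0.03] w 0.0163
  y' 2.71 x' 0.05 Fy' 0.15 Fx' -0.60 tipz 0.0709
t 27.6 pos [0.5055 0.0788 0.2147] yaw 10.64 tiltz [ 9.e-04 -4.e-04 -1.e+00] F [ 0.18  0.35 -0.14] M [ 0.08  0.02 -0.02] w 0.0165
  y' 2.69 x' 0.02 Fy' 0.31 Fx' 0.24 tipz 0.0711
t 27.65 pos [0.5056 0.0789 0.215 ] yaw 10.64 tiltz [ 1.3e-03 -3.0e-04 -1.0e+00] F [ 0.31 -0.52 -1.11] M [-0.03  0.   -0.01] w 0.0162
  y' 2.71 x' 0.13 Fy' -0.57 Fx' 0.21 tipz 0.0714
```

Tip 5 mm in, centred, no contact. Continue.

drive_tool --pt "-0.02 0 0.3 0 -0.07 0 0" --pt "0 0 0.3 0 0 0 0" --pt "0 0 0.3 0 0 0 0" --pt "0 0 0.3 0 0 0 0" --pt "0 0 0.3 0 0 0 0" --force 80

```text
time_s: 28.15
position: [0.5058, 0.0789, 0.1992]
ee_rot: [0.996, 0.093, 0.001, 0.0]
contact_force: [0.0, 0.0, -1.7]
grip_width: 0.0162
```

```bash
python3 -c "
from h import *
yp(3)
"
```

```text
t 28.2 pos [0.5056 0.0788 0.1987] yaw 10.64 tiltz [ 2.e-04 -5.e-04 -1.e+00] F [ 0.46 -0.74 -2.56] M [-0.01  0.03  0.02] w 0.0162
  y' 2.67 x' 0.05 Fy' -0.81 Fx' 0.31 tipz 0.0551
t 28.25 pos [0.5055 0.0788 0.199 ] yaw 10.64 tiltz [ 2.e-04 -5.e-04 -1.e+00] F [ 0.9  -0.45 -1.54] M [-0.01  0.09 -0.05] w 0.0167
  y' 2.68 x' 0.03 Fy' -0.61 Fx' 0.81 tipz 0.0554
t 28.3 pos [0.5057 0.0788 0.1992] yaw 10.63 tiltz [ 6.e-04 -5.e-04 -1.e+00] F [-0.5  -0.23 -1.49] M [ 0.02 -0.02 -0.03] w 0.0166
  y' 2.64 x' 0.16 Fy' -0.14 Fx' -0.53 tipz 0.0556
```

drive_tool --pt "-0.02 0 0.3 0 -0.03 0 0" --pt "0 0 0.3 0 0 0 0" --pt "0 0 0.3 0 0 0 0" --pt "0 0 0.3 0 0 0 0" --pt "0 0 0.15 0 0 0 0" --force 80

```text
time_s: 28.8
position: [0.5058, 0.0788, 0.1849]
ee_rot: [0.996, 0.093, 0.0, 0.0]
contact_force: [-0.7, -0.0, -1.0]
grip_width: 0.0162
```

```bash
python3 -c "
from h import *
yp(3)
"
```

```text
t 28.85 pos [0.5057 0.0789 0.1848] yaw 10.63 tiltz [ 7.e-04 -4.e-04 -1.e+00] F [ 0.33  0.15 -1.45] M [0.01 0.   0.03] w 0.0164
  y' 2.67 x' 0.17 Fy' 0.08 Fx' 0.35 tipz 0.0412
t 28.9 pos [0.5057 0.0789 0.185 ] yaw 10.63 tiltz [ 7.e-04 -4.e-04 -1.e+00] F [-0.07 -0.09 -1.03] M [ 0.   -0.03  0.05] w 0.0163
  y' 2.68 x' 0.21 Fy' -0.07 Fx' -0.08 tipz 0.0414
t 28.95 pos [0.5058 0.0789 0.1852] yaw 10.63 tiltz [ 1.1e-03 -3.0e-04 -1.0e+00] F [ 0.6   0.63 -1.74] M [-0.03 -0.01 -0.02] w 0.016
  y' 2.66 x' 0.32 Fy' 0.51 Fx' 0.70 tipz 0.0416
```

drive_tool --pt "-0.02 0 0.15 0 -0.05 0 0" --pt "0 0 0.12 0 0 0 0" --pt "0 0 0.1 0 0 0 0" --force 80

```text
time_s: 29.25
position: [0.5059, 0.0789, 0.1821]
ee_rot: [0.996, 0.093, 0.001, 0.0]
contact_force: [-2.3, -1.2, 14.1]
grip_width: 0.0164
```

```bash
python3 -c "
from h import *
yp(2)
"
```

```text
t 29.3 pos [0.5059 0.0789 0.1822] yaw 10.62 tiltz [ 1.3e-03 -3.0e-04 -1.0e+00] F [-0.75 -0.44  3.47] M [0.01 0.21 0.01] w 0.0159
  y' 2.63 x' 0.37 Fy' -0.29 Fx' -0.82 tipz 0.0386
t 29.35 pos [0.5059 0.0789 0.1821] yaw 10.62 tiltz [ 1.3e-03 -2.0e-04 -1.0e+00] F [-1.77 -0.59  4.26] M [0.   0.25 0.05] w 0.0163
  y' 2.63 x' 0.36 Fy' -0.25 Fx' -1.85 tipz 0.0385
```

drive_tool --pt "0 0 0 0 0 0 45" --pt "0 0 0 0 0 0 45" --pt "0 0 0 0 0 0 45" --pt "0 0 0 0 0 0 45" --pt "0 0 -1.5 0 0 0 45" --pt "0 0 -3 0 0 0 45" --pt "0 0 -4 0 0 0 45" --pt "0 0 -2 0 0 0 45" --force 40

```text
time_s: 30.15
position: [0.5045, 0.0787, 0.2875]
ee_rot: [0.996, 0.093, -0.003, 0.001]
contact_force: [0.2, 0.6, -0.4]
grip_width: 0.0382
```

```bash
python3 -c "
from h import *
for i in range(3): im=eyes.get_image('wrist')
stt();s=eyes.get_image('scene');save(im,'w17.png');save(s,'s17.png')
cv2.imwrite('pics/s17z.png',cv2.resize(s['pixels'][110:260,190:450],None,fx=3,fy=3,interpolation=2))
"
```

```text
t 30.3 pos [0.5043 0.0787 0.286 ] yaw 10.65 tiltz [-0.0059 -0.0018 -1.    ] F [ 0.03 -0.12 -0.81] M [-0.04  0.01 -0.02] w 0.0386
```

View pics/s17z.png

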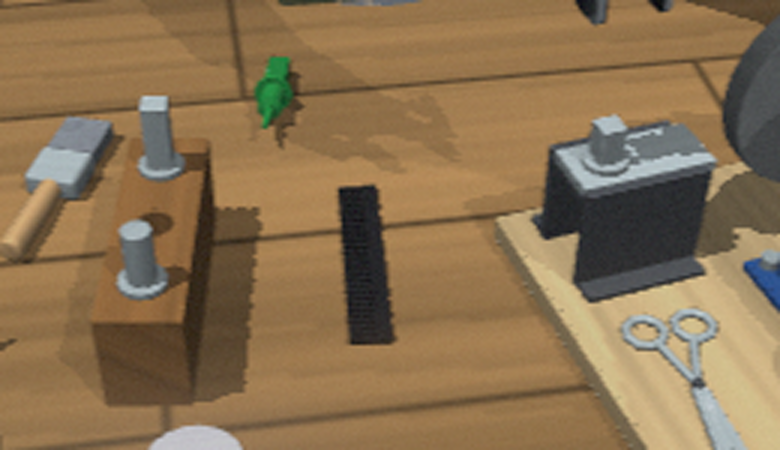

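View pics/w17.png

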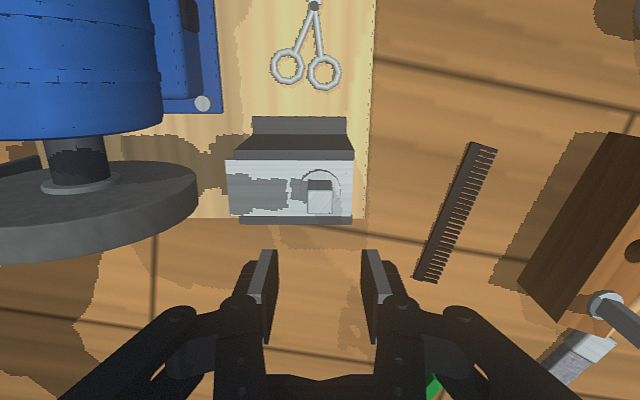

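The scene view shows the bolt standing upright with its collar flat on the plate (zoomed view, around (607,158)). The drift is upright in its block hole with its collar on the block (around (160,165)), and the punch, comb and scissors look untouched. The gripper is clear of everything.

```bash
python3 -c "
from h import *
stt(); print(manip.sign_off())
"
```

```text
t 30.35 pos [0.5036 0.0786 0.2849] yaw 10.66 tiltz [-0.0086 -0.0024 -1.    ] F [-0.21 -0.93 -0.53] M [0.05 0.05 0.05] w 0.0384
the job is handed in; nothing more can be done
None
```

The job is done and was handed in at about 30 s of the 64 s allowed; the hand-in itself reports no verdict.

- **Levering:** I put the drift's nose through both holes and pushed the plate along until it stopped against the strap hole's far wall. The highest wrist force I read was about 14 N against the 25 N limit.
- **Barrel through:** I felt for the hole's side walls to centre the drift, then lowered it with almost no contact force. The tip ended about 53 mm below the plate's face, where 47.5 mm was needed.
- **Drift back:** it went back into its own hole in the block and seated at exactly the tool height it was picked from.
- **Bolt:** it went through both holes freely and seated with a brief wrist reading of about 14 N, against the 40 N limit.

**Last checks:** the final pictures show the bolt upright with its collar on the plate, and the drift upright with its collar on the block. The punch, comb and scissors look untouched; I did not check the brush, jar, spray and oilcan as closely. The gripper was about 10 cm above the bolt's seated position.

**Disagreements:**
- The cameras placed the plate's hole up to about 5 mm apart, so I relied on touch for the final centring.
- The pictures showed the plate moving about 2 mm while I levered, but the arm's travel suggested about 3 mm. I put the difference down to give in the grip.
- The two green drift look-alikes, which I never touched, fell over on their own early in the run.

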